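# Nest the shear-box caps, lock the plates, engage the drive

## Task

Load the shear bench: set every brass, steel and blue cap on the bench flat and fully home in a pocket of its own shape (square, round or oblong). When all are in, turn all three red lock knobs clockwise to their end stops, even on a plate left empty; then press the black treadle down to its stop, hold it there a moment and let it spring back. Leave the black weight where it is and do not knock over the glass beaker.

Things in the scene. Friction and masses are not known exactly. Their poses are not given: they have to be found in the camera images.
- square_1: brass cap: base 40 x 40 mm, 16 mm high, with a lifting rib on top, 30 mm long (own x), 16 mm thick (own y), from 16 to 40 mm above the underside. Origin: centre of the underside, z up. May be absent (None).
- round_1: bare-steel cap: round base 46 mm diameter, 16 mm high, with a lifting rib on top, 30 mm long (own x), 16 mm thick (own y), from 16 to 40 mm above the underside. Origin: centre of the underside, z up. May be absent (None).
- oblong_1: blue cap: oblong base 60 mm (own x) x 26 mm (own y), 16 mm high, with a lifting rib on top, 30 mm long (own x), 16 mm thick (own y), from 16 to 40 mm above the underside. Origin: centre of the underside, z up. May be absent (None).
- square_2: brass cap: base 40 x 40 mm, 16 mm high, with a lifting rib on top, 30 mm long (own x), 16 mm thick (own y), from 16 to 40 mm above the underside. Origin: centre of the underside, z up. May be absent (None).
- round_2: bare-steel cap: round base 46 mm diameter, 16 mm high, with a lifting rib on top, 30 mm long (own x), 16 mm thick (own y), from 16 to 40 mm above the underside. Origin: centre of the underside, z up. May be absent (None).
- oblong_2: blue cap: oblong base 60 mm (own x) x 26 mm (own y), 16 mm high, with a lifting rib on top, 30 mm long (own x), 16 mm thick (own y), from 16 to 40 mm above the underside. Origin: centre of the underside, z up. May be absent (None).
- plate_square_hole0 (a point): centre of the mouth of one of the two 43 x 43 mm square pockets, 10 mm deep (chamfered rim, floor 10 mm below this point), in the bare aluminium nest plate with black pocket floors for square caps. The plate is fixed to the bench, 86 (x) x 192 (y) x 16 mm; the pockets are 66 mm apart along y. Axes are the plate's: z up.
- plate_square_hole1 (a point): centre of the mouth of one of the two 43 x 43 mm square pockets, 10 mm deep (chamfered rim, floor 10 mm below this point), in the bare aluminium nest plate with black pocket floors for square caps. The plate is fixed to the bench, 86 (x) x 192 (y) x 16 mm; the pockets are 66 mm apart along y. Axes are the plate's: z up.
- lock_square_grip (a point): on the axis of the red lock knob of the square-cap plate, at the height to grip it; 62 mm (+y) from the nearer pocket. A bar grip about 40 mm long; this frame turns with the knob, the bar lies along its own x axis.
- lock_square (a joint): angle of that knob, rad: 0 fully loose, 2.5 its tight end stop; grows as it turns clockwise seen from above. It stays where it is left.
- plate_round_hole0 (a point): centre of the mouth of one of the two 49 mm round pockets, 10 mm deep (chamfered rim, floor 10 mm below this point), in the bare aluminium nest plate with black pocket floors for round caps. The plate is fixed to the bench, 86 (x) x 192 (y) x 16 mm; the pockets are 66 mm apart along y. Axes are the plate's: z up.
- plate_round_hole1 (a point): centre of the mouth of one of the two 49 mm round pockets, 10 mm deep (chamfered rim, floor 10 mm below this point), in the bare aluminium nest plate with black pocket floors for round caps. The plate is fixed to the bench, 86 (x) x 192 (y) x 16 mm; the pockets are 66 mm apart along y. Axes are the plate's: z up.
- lock_round_grip (a point): on the axis of the red lock knob of the round-cap plate, at the height to grip it; 62 mm (+y) from the nearer pocket. A bar grip about 40 mm long; this frame turns with the knob, the bar lies along its own x axis.
- lock_round (a joint): angle of that knob, rad: 0 fully loose, 2.5 its tight end stop; grows as it turns clockwise seen from above. It stays where it is left.
- plate_oblong_hole0 (a point): centre of the mouth of one of the two 63 mm (x) x 29 mm (y) oblong pockets, 10 mm deep (chamfered rim, floor 10 mm below this point), in the bare aluminium nest plate with black pocket floors for oblong caps. The plate is fixed to the bench, 86 (x) x 192 (y) x 16 mm; the pockets are 66 mm apart along y. Axes are the plate's: z up.
- plate_oblong_hole1 (a point): centre of the mouth of one of the two 63 mm (x) x 29 mm (y) oblong pockets, 10 mm deep (chamfered rim, floor 10 mm below this point), in the bare aluminium nest plate with black pocket floors for oblong caps. The plate is fixed to the bench, 86 (x) x 192 (y) x 16 mm; the pockets are 66 mm apart along y. Axes are the plate's: z up.
- lock_oblong_grip (a point): on the axis of the red lock knob of the oblong-cap plate, at the height to grip it; 62 mm (+y) from the nearer pocket. A bar grip about 40 mm long; this frame turns with the knob, the bar lies along its own x axis.
- lock_oblong (a joint): angle of that knob, rad: 0 fully loose, 2.5 its tight end stop; grows as it turns clockwise seen from above. It stays where it is left.
- treadle_pad (a point): point on the top face of the black ribbed spring treadle, on its centre line, 85 mm from its hinge and 29 mm from its free end; the paddle is 60 mm wide, slopes up from the hinge at its far end towards the robot, and pivots on a grey base. Own x points roughly to the hinge, y along the hinge.
- treadle (a joint): treadle angle, rad: 0 released (up), 0.28 at its lower stop; needs about 9 N at the pad; springs back up.
- weight: bystander: black stepped round weight, 52 mm diameter, 34 mm high, among the caps. Origin: centre of underside.
- beaker: bystander: glass beaker, 68 mm diameter, 85 mm high, behind the plates. Origin: centre of underside.

How it is judged:
By the outcome, as a careful person would: the job done as asked, in the order asked, and still so for the second after the job is handed in, with the robot touching nothing.
Of square_1, round_1, oblong_1, square_2, round_2, oblong_2 only 4 to 6 are there at a start; the rules pass over those that are not, and their reading is None.
At some moment in a run one of square_1, round_1, oblong_1, square_2, round_2, oblong_2 may be knocked a few centimetres aside while the robot is not near it.
Once in a run the grip may slacken for a moment while it holds something.
It also fails if it takes over 210 s, if anything falls off the work surface, if the arm or the gripper's body presses on something with over 40 N, if the wrist force passes 120 N, or if a joint passes its speed limit or range.

## Robot

A 6-joint arm with a two-finger parallel gripper is mounted at the origin on the work surface. World frame = base frame: x ahead of the robot, y to its left, z up, the work surface at z = 0. Lengths are in m, angles in rad, forces in N, time in s.
With the tool pointing down it reaches from about 0.25 to 0.85 m from the base axis. Payload 12.5 kg.
Tool frame: the origin (TCP) lies between the finger pads; the fingertips stand 8 mm ahead of it and the grasp point (between the pads) lies 11 mm behind it; z points along the fingers, y is the line along which they close (so a half turn about z gives the same grasp; the last joint's range is limited). The gripper opens to 93 mm and grips with 3 to 60 N. Pads are 15 mm wide; open, the fingers measure 128 mm over their backs; the gripper's body (75 mm by 188 mm) begins 65 mm behind the grasp point.
Start: joints at [1.047, 0.351, 1.652, -0, 1.139, -0.085], TCP at [0.234, 0.498, 0.227] pointing down, gripper open.
Joint ranges: [-2.75, 2.75], [-0.79, 2.1], [0.01, 2.65], [-1.57, 4.71], [0.07, 3.14], [-2.87, 2.87]. Speed limits (rad/s): [2.22, 2.22, 2.79, 3.14, 3.14, 3.14].

## Interface

Orientations are given as a unit quaternion [w, x, y, z].
In Python, from bench import bot gives the robot as it stands.
- The arm moves only by the tool drive_tool, never from a script. Its argument "plan" is a list of rows, each an object of numbers: "dx", "dy", "dz": the shift along the tool's x, y, z in cm; "ax", "ay", "az": the turn, a rotation vector about the tool's x, y, z in rad. In form: [{"dx": .., "dy": .., "dz": .., "ax": .., "ay": .., "az": ..}, ...]. A call has 1 to 5 rows; each row shifts and turns the commanded pose from where the row before left it, along the tool's axes as they then stand; what a row does not reach is not made up. A row lasts 1/8 s, in which the tool goes at most 62.5 mm and 10.7 degrees, less where a joint would pass 70% of its speed; a pose out of reach is approached as far as the arm can. A call is refused whole if a number of a shift passes 6.25 or a number of a turn 0.188, either way. A call with a gripper value outside its range is refused whole. "hand" is the opening, from -1 (shut) to 1 (fully open), set as the call begins (left out, the last holds). The fingers move at their own pace and stop on an object; "newtons" is the grip in N (left out, the last holds). Time passes only in rows, so rows that do not move let the fingers close. It gives the time, the measured TCP pose, the force, the opening and the grip force at its end, in the units of the state.
- bot.get_state(): the state, without advancing time (a new reading comes with each control period).
- bot.read_camera(name): name is "scene" or "top" or "wrist"; returns (picture, depth): 420x560x3 uint8, red, green, blue; 420x560 float32, m along the optical axis (not along the pixel's ray), 0 where there is no reading.
- bot.camera_model(name): a dict with "vertical_fov" (degrees; the focal length in pixels is half the picture's height over the tangent of half this angle, whatever the lens; pixels are square), "cx", "cy" (the principal point, pixels), "D" ([k1, k2, p1, p2, k3] as OpenCV has them; the pictures are not rectified), "view" (4x4, takes a point from world to camera coordinates). Camera axes: x right, y down, z forward; pixel columns grow to the right and rows downward; lengths in m; the calibration is good to about 2 mm. A picture is of the moment at which its call begins: read the wrist's pose just before it. camera_model takes no time and is no camera call; for the wrist camera it gives the pose at the moment of the call.
- bot.hand_in(): hands the job in; it is judged then, once.
The state is a dict: "time_s": time; "q": joint angles; "qvel": joint speeds; "tau": joint torques, N m; "position": TCP position; "ee_rot": TCP orientation; "force": force on the tool from outside, world axes, zero at the start; "wrist_torque": the same for the moment, N m; "opening": finger opening in m; "grip_force": force on a finger pad.
Only numpy, scipy, OpenCV 4.12 (cv2) and the standard library are available. Lean on these libraries where they do the work, as an engineer would, in place of code of your own. Each camera call takes 0.05 s, during which the arm holds its last target. There are 200 camera calls.

## Working session

There is one attempt and no reset: what is moved stays moved. The work goes in short steps, Python scripts to look and compute and a tool call to move; the robot and the scene stay as the last step left them, time stands still between calls to the robot, and variables do not carry over. Pictures are saved under pics/ and viewed, at most 14 in all, crops included, and the job is handed in when it is done.

Besides the shell and the picture viewer there is one more tool, called as a command line: name --argument value ..., lists and objects as JSON in quotes. drive_tool: Moves the arm, as the interface text tells. Its arguments: {"type":"object","properties":{"plan":{"type":"array","items":{"type":"object","properties":{"dx":{"type":"number"},"dy":{"type":"number"},"dz":{"type":"number"},"ax":{"type":"number"},"ay":{"type":"number"},"az":{"type":"number"}}}},"hand":{"type":"number"},"newtons":{"type":"number"}},"required":["plan"]}

```bash
mkdir -p pics; ls; python3 - <<'E'
from bench import bot
import cv2,json
for n in("scene","top","wrist"):
    m=bot.camera_model(n); p,d=bot.read_camera(n)
    cv2.imwrite(f"pics/{n}0.png",p[:,:,::-1]); import numpy as np; np.save(f"{n}0.npy",d)
    print(n,{k:np.round(v,4).tolist() for k,v in m.items()})
print(bot.get_state())
E
```

```text
pics
scene {'vertical_fov': 47.4275, 'cx': 276.8532, 'cy': 212.8974, 'D': [-0.013, 0.0, 0.0, 0.0, 0.0], 'view': [[-0.877, 0.4805, -0.0023, 0.5244], [0.3164, 0.5738, -0.7554, -0.1344], [-0.3617, -0.6632, -0.6553, 1.6366], [0.0, 0.0, 0.0, 1.0]]}
top {'vertical_fov': 48.3327, 'cx': 285.6063, 'cy': 210.0615, 'D': [-0.04, 0.0, 0.0, 0.0, 0.0], 'view': [[0.0079, -0.9998, 0.0173, -0.0003], [-0.9846, -0.0108, -0.1747, 0.6162], [0.1749, -0.0157, -0.9845, 0.9771], [0.0, 0.0, 0.0, 1.0]]}
wrist {'vertical_fov': 71.656, 'cx': 280.357, 'cy': 208.8175, 'D': [-0.036, 0.0, 0.0, 0.0, 0.0], 'view': [[0.4247, 0.9053, -0.0002, -0.5497], [0.8788, -0.4122, 0.2404, -0.0285], [0.2175, -0.1023, -0.9707, 0.3881], [0.0, 0.0, 0.0, 1.0]]}
{'time_s': 0.15, 'q': array([ 1.04740379e+00,  3.51078958e-01,  1.65223052e+00, -1.81211112e-05,
        1.13909272e+00, -8.46106437e-02]), 'qvel': array([-1.04559104e-03, -2.96787051e-03,  6.59698986e-04, -5.77218053e-05,
        1.77406294e-03, -1.99725236e-04]), 'tau': array([ 1.11644953e-03, -4.97457790e+01, -2.85344160e+01,  6.99012028e-02,
        2.45942082e-02, -7.51204061e-05]), 'position': array([0.23352872, 0.49770069, 0.22626115]), 'ee_rot': array([-1.13314753e-04,  2.17631486e-01,  9.76030928e-01, -3.88676204e-04]), 'force': array([-0.54827435,  0.6273068 , -0.21943044]), 'wrist_torque': array([ 0.00390175, -0.01881516, -0.03648382]), 'grip_force': 0.0, 'opening': 0.09349636743110296}
```

View pics/top0.png

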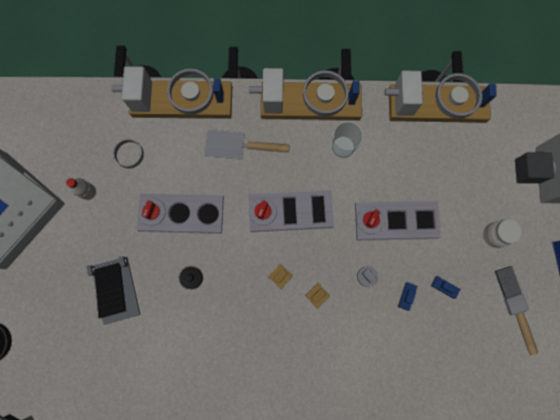

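View pics/scene0.png

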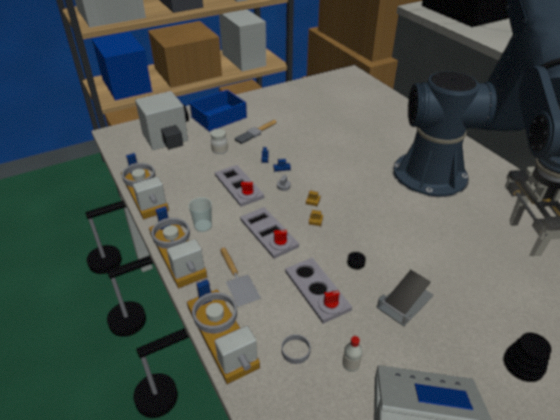

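```bash
cat > h.py <<'E'
from bench import bot
import numpy as np, cv2
from scipy.spatial.transform import Rotation as R
def K(m):
    f=210/np.tan(np.radians(m["vertical_fov"]/2)); return np.array([[f,0,m["cx"]],[0,f,m["cy"]],[0,0,1.]])
def rays(m,px):
    n=cv2.undistortPoints(np.array(px,float).reshape(-1,1,2),K(m),np.array(m["D"])).reshape(-1,2)
    return np.c_[n,np.ones(len(n))]
def atdepth(m,px,d):
    V=np.array(m["view"]); return (rays(m,px)*np.array(d).reshape(-1,1)-V[:3,3])@V[:3,:3]
def atz(m,px,z):
    V=np.array(m["view"]); c=-V[:3,:3].T@V[:3,3]; r=rays(m,px)@V[:3,:3]
    return c+r*((z-c[2])/r[:,2:])
def proj(m,P):
    V=np.array(m["view"]); return cv2.projectPoints(np.array(P,float).reshape(-1,1,3),cv2.Rodrigues(V[:3,:3])[0],V[:3,3],K(m),np.array(m["D"]))[0].reshape(-1,2)
def tri(ms,pxs):
    A=[];b=[]
    for m,p in zip(ms,pxs):
        V=np.array(m["view"]);c=-V[:3,:3].T@V[:3,3];r=(rays(m,[p])@V[:3,:3])[0];r/=np.linalg.norm(r)
        M=np.eye(3)-np.outer(r,r);A.append(M);b.append(M@c)
    return np.linalg.lstsq(np.vstack(A),np.hstack(b),rcond=None)[0]
def shot(name,n):
    m=bot.camera_model(n); p,d=bot.read_camera(n)
    np.savez(name,p=p,d=d,**{k:np.array(v) for k,v in m.items()}); cv2.imwrite(f"pics/{name}.png",p[:,:,::-1]); return p,d,m
def load(name):
    z=np.load(name+".npz"); m={k:z[k] for k in("cx","cy","D","view")}; m["vertical_fov"]=float(z["vertical_fov"]);m["cx"]=float(m["cx"]);m["cy"]=float(m["cy"]); return z["p"],z["d"],m
def pose():
    s=bot.get_state();q=s["ee_rot"]; T=R.from_quat([q[1],q[2],q[3],q[0]]).as_matrix()
    return np.array(s["position"]),T,s
def go(x,y,z,jaw=None,start=None,rows=None):
    """moves to TCP target; jaw=heading (rad, world) of the tool y axis, mod pi nearest"""
    p,T,s=pose()
    if start is not None: p=np.array(start)
    d=T.T@(np.array([x,y,z])-p)*100
    h=np.arctan2(T[1,1],T[0,1]); az=0
    if jaw is not None:
        az=-((jaw-h+np.pi/2)%np.pi-np.pi/2)
    print("shift cm",np.round(d,2),"az",round(az,3),"q6",np.round(s["q"][5],3),"t",s["time_s"])
E
python3 - <<'E'
from h import *
p,d,m=shot("top1","top")
hsv=cv2.cvtColor(p,cv2.COLOR_RGB2HSV)
def comps(mask,lab):
    n,l,st,c=cv2.connectedComponentsWithStats(mask.astype(np.uint8))
    for i in range(1,n):
        if st[i,4]>40:
            x,y=c[i]; dd=np.median(d[l==i]); w=atdepth(m,[(x,y)],[dd])[0]
            print(lab,st[i,4],np.round(c[i],1),np.round(w,3))
H,S,V=hsv[...,0].astype(int),hsv[...,1],hsv[...,2]
roi=np.zeros(H.shape,bool); roi[170:330,80:470]=1
comps(roi&(H>8)&(H<30)&(S>110),"brass")
comps(roi&(H>100)&(H<130)&(S>120),"blue")
comps(roi&((H<6)|(H>172))&(S>130),"red")
comps(roi&(V<45),"black")
print(atdepth(m,[(368,277)],[d[277,368]]))
cv2.imwrite("pics/topc.png",cv2.resize(p[170:330,80:470],None,fx=2.05,fy=2.05,interpolation=cv2.INTER_CUBIC)[:,:,::-1])
V=np.array(bot.camera_model("wrist")["view"]);pp,T,s=pose()
print(T.T@(-V[:3,:3].T@V[:3,3]-pp), T.T@V[:3,:3].T)
E
```

```text
brass 270 [280.2 276.1] [0.473 0.016 0.017]
brass 282 [317.2 295.4] [ 0.431 -0.067  0.019]
blue 270 [445.4 287.1] [ 0.451 -0.354  0.02 ]
blue 278 [407.3 296.1] [ 0.431 -0.267  0.02 ]
red 202 [150.7 210.1] [0.614 0.304 0.049]
red 199 [262.8 209.8] [0.618 0.056 0.043]
red 208 [371.4 218.5] [ 0.601 -0.186  0.044]
black 269 [318.  209.1] [ 0.628 -0.07   0.005]
black 273 [289.4 210.3] [ 0.625 -0.004  0.005]
black 288 [179.  212.7] [0.616 0.25  0.005]
black 294 [207.8 213.4] [0.615 0.184 0.005]
black 264 [424.8 219.3] [ 0.607 -0.319  0.006]
black 273 [396.3 219.8] [ 0.605 -0.252  0.006]
black 1318 [109.4 289.9] [0.439 0.384 0.045]
black 375 [190.7 277.4] [0.468 0.214 0.021]
[[ 0.47181149 -0.17642952  0.03997379]]
[ 6.56368562e-02 -9.80929047e-05 -1.57251880e-01] [[ 1.40078767e-04 -9.70657113e-01 -2.40467771e-01]
 [ 9.99999700e-01 -4.73508531e-05  7.73659468e-04]
 [-7.62344420e-04 -2.40467807e-01  9.70656815e-01]]
```

View pics/topc.png

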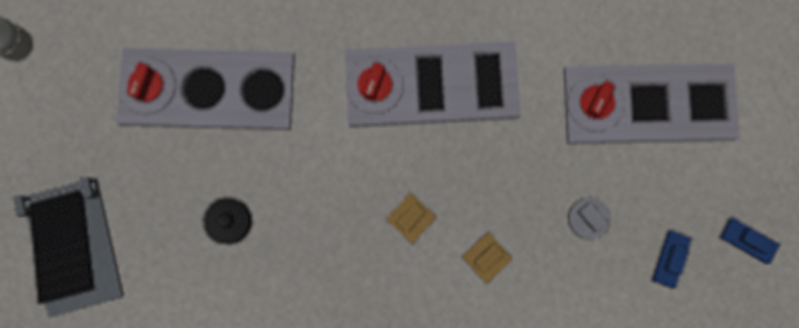

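The top view shows five caps: brass at (280,276) and (317,295), steel at (368,277), blue at (407,296) and (445,287). The weight is at (191,277). The plates for round, oblong and square caps run left to right, with the treadle at (110,290). Next I'll survey with the wrist camera.

drive_tool --plan '[{"dx": -5.2, "dy": -1.5, "dz": 1.3}, {"dx": -5.2, "dy": -1.5, "dz": 1.3}, {"dx": -5.2, "dy": -1.5, "dz": 1.3}, {"dx": -5.2, "dy": -1.5, "dz": 1.3}, {"dx": -5.2, "dy": -1.5, "dz": 1.3}]' --hand -0.1

```text
schema error: expected keys dx, dy, dz, ax, ay, az
```

drive_tool --plan '[{"dx": -5.2, "dy": -1.5, "dz": 1.3, "az": -0.146}, {"az": -0.146}, {"az": -0.146}, {}]'

```text
schema error: expected keys dx, dy, dz, ax, ay, az
```

```bash
python3 - <<'E'
from h import *
shot("w1","wrist"); go(.46,.03,.15,np.pi/2)
E
```

```text
shift cm [-40.37 -32.72   7.66] az -0.439 q6 -0.085 t 0.25
```

All keys must be given.

drive_tool --plan '[{"dx": -5.2, "dy": -1.5, "dz": 1.3, "ax": 0, "ay": 0, "az": 0}, {"dx": -5.2, "dy": -1.5, "dz": 1.3, "ax": 0, "ay": 0, "az": 0}, {"dx": -5.2, "dy": -1.5, "dz": 1.3, "ax": 0, "ay": 0, "az": 0}, {"dx": -5.2, "dy": -1.5, "dz": 1.3, "ax": 0, "ay": 0, "az": 0}, {"dx": -5.2, "dy": -1.5, "dz": 1.3, "ax": 0, "ay": 0, "az": 0}]' --hand -0.1

```text
time_s: 0.88
position: [0.4383, 0.3182, 0.1613]
ee_rot: [0.0, 0.218, 0.976, 0.0]
force: [0.9, 0.2, -0.6]
opening: 0.0478
grip_force: 0.0
```

drive_tool --plan '[{"dx": -5.2, "dy": -1.5, "dz": 1.3, "ax": 0, "ay": 0, "az": -0.146}, {"dx": 0, "dy": 0, "dz": 0, "ax": 0, "ay": 0, "az": -0.146}, {"dx": 0, "dy": 0, "dz": 0, "ax": 0, "ay": 0, "az": -0.146}, {"dx": 0, "dy": 0, "dz": 0, "ax": 0, "ay": 0, "az": 0}]'

```text
time_s: 1.38
position: [0.4778, 0.2838, 0.1485]
ee_rot: [-0.0, 0.001, 1.0, -0.0]
force: [0.2, 0.6, 0.8]
opening: 0.0419
grip_force: 0.0
```

```bash
python3 - <<'E'
from h import *
shot("w1","wrist"); print(pose()[:2]);go(.46,.03,.15,np.pi/2)
E
```

```text
(array([0.47780497, 0.28385055, 0.14857044]), array([[-9.99991948e-01,  4.00987836e-03, -1.54630357e-04],
       [ 4.00988806e-03,  9.99991958e-01, -6.24378000e-05],
       [ 1.54378746e-04, -6.30573477e-05, -9.99999986e-01]]))
shift cm [  1.68 -25.39  -0.14] az -0.004 q6 -1.115 t 1.425
```

drive_tool --plan '[{"dx": 0.4, "dy": -5.1, "dz": 0, "ax": 0, "ay": 0, "az": 0}, {"dx": 0.4, "dy": -5.1, "dz": 0, "ax": 0, "ay": 0, "az": 0}, {"dx": 0.4, "dy": -5.1, "dz": 0, "ax": 0, "ay": 0, "az": 0}, {"dx": 0.4, "dy": -5.1, "dz": 0, "ax": 0, "ay": 0, "az": 0}, {"dx": 0, "dy": -5.0, "dz": 0, "ax": 0, "ay": 0, "az": 0}]'

```text
time_s: 2.05
position: [0.4613, 0.0285, 0.1489]
ee_rot: [0.0, 0.002, 1.0, -0.0]
force: [1.2, 0.4, -0.5]
opening: 0.0421
grip_force: 0.0
```

```bash
python3 - <<'E'
from h import *
shot("w2","wrist"); print(pose()[0])
E
```

```text
[0.46141976 0.02450107 0.14884649]
```

drive_tool --plan '[{"dx": 0, "dy": -6, "dz": 0, "ax": 0, "ay": 0, "az": 0}, {"dx": 0, "dy": -6, "dz": 0, "ax": 0, "ay": 0, "az": 0}, {"dx": 0, "dy": -6, "dz": 0, "ax": 0, "ay": 0, "az": 0}, {"dx": 0, "dy": -6, "dz": 0, "ax": 0, "ay": 0, "az": 0}, {"dx": 0, "dy": -6, "dz": 0, "ax": 0, "ay": 0, "az": 0}]'

```text
time_s: 2.72
position: [0.4613, -0.272, 0.1488]
ee_rot: [0.0, 0.002, 1.0, -0.0]
force: [0.5, 0.7, 0.1]
opening: 0.0418
grip_force: 0.0
```

```bash
python3 - <<'E'
from h import *
shot("w3","wrist"); print(pose()[0])
def up(n): 
    p=load(n)[0]; return p
a=up("w1");b=up("w2");c=up("w3")
for n,i in(("w2",b),("w3",c),("w1",a)):
    cv2.imwrite(f"pics/{n}x.png",cv2.resize(i,(800,600),interpolation=cv2.INTER_CUBIC)[:,:,::-1])
E
```

```text
[ 0.46137196 -0.27789249  0.14907302]
```

View pics/w3x.png

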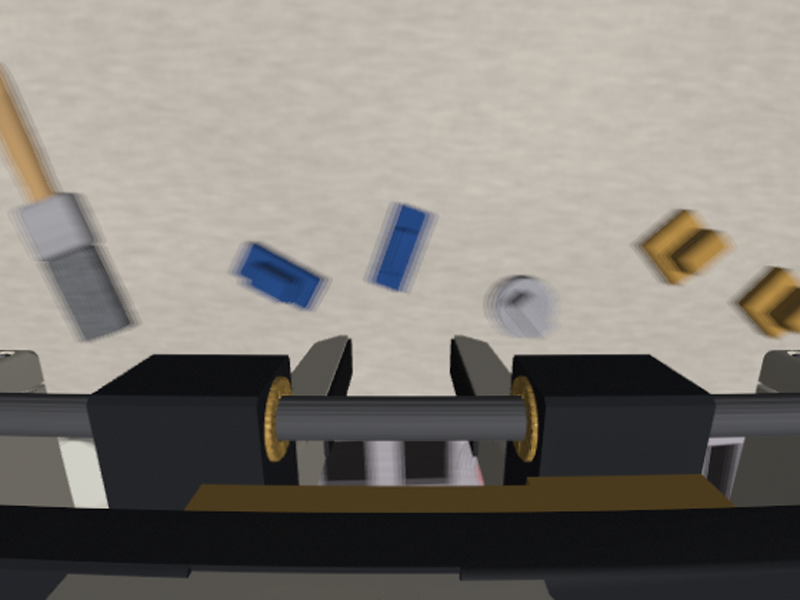

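View pics/w2x.png

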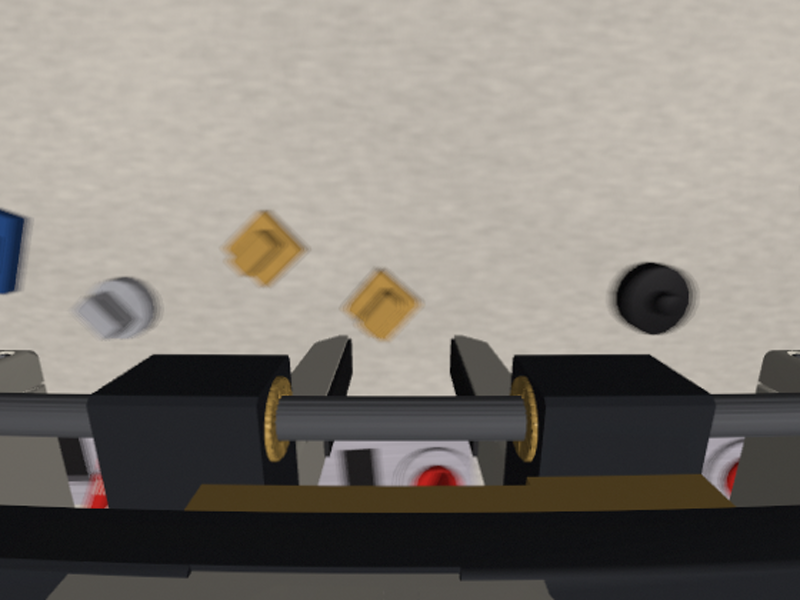

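View pics/w1x.png

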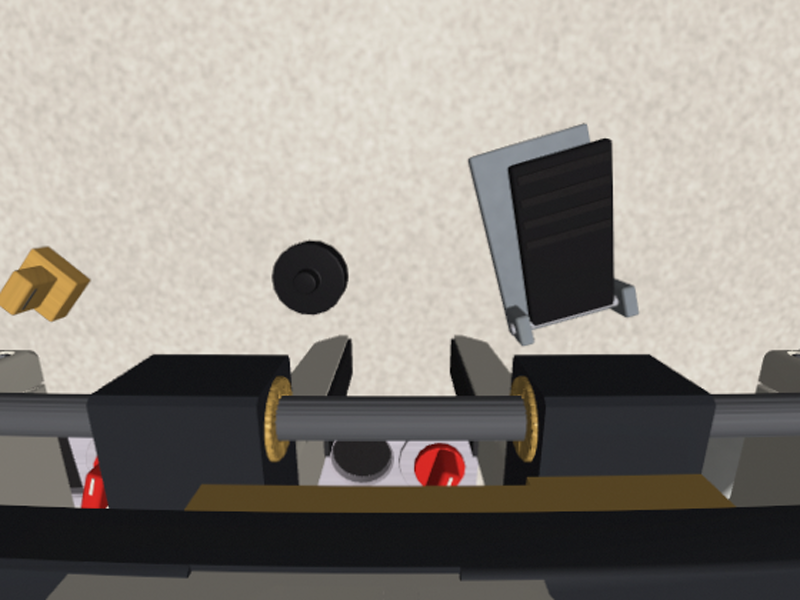

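```bash
python3 - <<'E'
from h import *
shot("c1","wrist"); print(pose()[0])
E
```

```text
[ 0.46133919 -0.27466546  0.14879412]
```

drive_tool --plan '[{"dx": 0, "dy": 5, "dz": 0, "ax": 0, "ay": 0, "az": 0}, {"dx": 0, "dy": 5, "dz": 0, "ax": 0, "ay": 0, "az": 0}, {"dx": 0, "dy": 5, "dz": 0, "ax": 0, "ay": 0, "az": 0}, {"dx": 0, "dy": 0, "dz": 0, "ax": 0, "ay": 0, "az": 0}, {"dx": 0, "dy": 0, "dz": 0, "ax": 0, "ay": 0, "az": 0}]'

```text
time_s: 3.45
position: [0.4617, -0.12, 0.1488]
ee_rot: [0.0, 0.001, 1.0, -0.0]
force: [-0.6, 0.2, -0.3]
opening: 0.0419
grip_force: 0.0
```

```bash
python3 - <<'E'
from h import *
shot("c2","wrist"); print(pose()[0])
E
```

```text
[ 0.46170033 -0.12050566  0.14874835]
```

drive_tool --plan '[{"dx": -5, "dy": -2, "dz": 0.2, "ax": 0, "ay": 0, "az": 0}, {"dx": -5, "dy": -2, "dz": 0.2, "ax": 0, "ay": 0, "az": 0}, {"dx": -5, "dy": -2, "dz": 0.2, "ax": 0, "ay": 0, "az": 0}, {"dx": -5, "dy": -2, "dz": 0.2, "ax": 0, "ay": 0, "az": 0}, {"dx": 0, "dy": 0, "dz": 0, "ax": 0, "ay": 0, "az": 0}]'

```text
time_s: 4.12
position: [0.663, -0.2025, 0.139]
ee_rot: [-0.0, 0.002, 1.0, -0.0]
force: [-0.1, -0.8, 0.2]
opening: 0.0419
grip_force: 0.0
```

drive_tool --plan '[{"dx": 0, "dy": 0, "dz": 0, "ax": 0, "ay": 0, "az": 0}]'

```text
time_s: 4.25
position: [0.6605, -0.2009, 0.14]
ee_rot: [-0.001, 0.001, 1.0, 0.0]
force: [-0.4, 0.1, 0.6]
opening: 0.0419
grip_force: 0.0
```

```bash
python3 - <<'E'
from h import *
shot("p1","wrist"); print(pose()[0])
for n in("c2","p1"):
    cv2.imwrite(f"pics/{n}x.png",cv2.resize(load(n)[0][:250],(800,357),interpolation=cv2.INTER_CUBIC)[:,:,::-1])
a=cv2.imread("pics/c2x.png")[:300];b=cv2.imread("pics/p1x.png")[57:]
cv2.imwrite("pics/cp.png",np.vstack([a,b]))
E
```

```text
[ 0.66043237 -0.20054646  0.14044073]
```

View pics/cp.png

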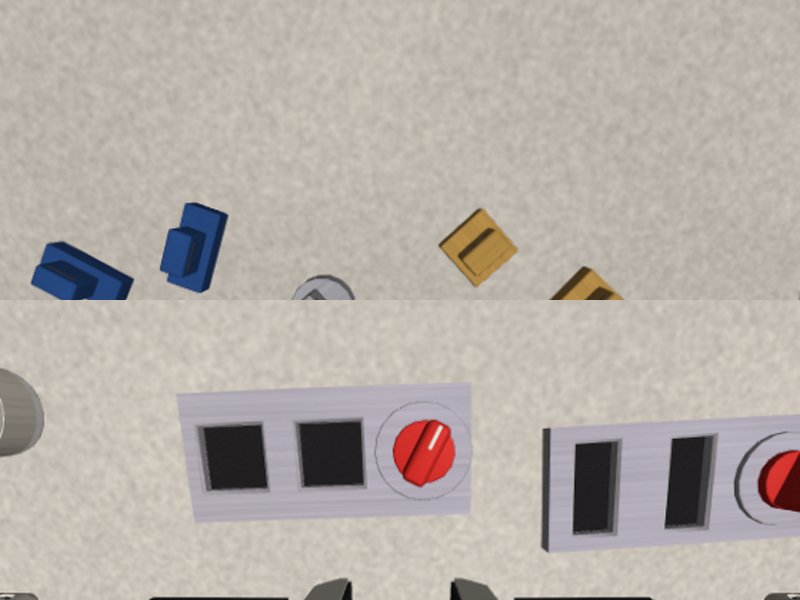

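c2 shows both blue caps, the brass caps and the edge of the steel one. p1 shows the square plate with its knob bar at (425,452) and the oblong plate. Two more plate stops to go.

drive_tool --plan '[{"dx": 0, "dy": 5.5, "dz": 0, "ax": 0, "ay": 0, "az": 0}, {"dx": 0, "dy": 5.5, "dz": 0, "ax": 0, "ay": 0, "az": 0}, {"dx": 0, "dy": 5.5, "dz": 0, "ax": 0, "ay": 0, "az": 0}, {"dx": 0, "dy": 5.5, "dz": 0, "ax": 0, "ay": 0, "az": 0}, {"dx": 0, "dy": 0, "dz": 0, "ax": 0, "ay": 0, "az": 0}]'

```text
time_s: 4.92
position: [0.6606, 0.023, 0.1414]
ee_rot: [0.0, -0.001, 1.0, 0.0]
force: [0.2, -1.0, -0.1]
opening: 0.0419
grip_force: 0.0
```

drive_tool --plan '[{"dx": 0, "dy": 0, "dz": 0, "ax": 0, "ay": 0, "az": 0}]'

```text
time_s: 5.05
position: [0.6612, 0.0192, 0.1411]
ee_rot: [0.0, 0.0, 1.0, -0.0]
force: [0.5, -0.6, 0.0]
opening: 0.0418
grip_force: 0.0
```

```bash
python3 - <<'E'
from h import *
shot("p2","wrist"); print(pose()[0])
E
```

```text
[0.66132986 0.01858696 0.14104229]
```

drive_tool --plan '[{"dx": 0, "dy": 5.5, "dz": 0, "ax": 0, "ay": 0, "az": 0}, {"dx": 0, "dy": 5.5, "dz": 0, "ax": 0, "ay": 0, "az": 0}, {"dx": 0, "dy": 5.5, "dz": 0, "ax": 0, "ay": 0, "az": 0}, {"dx": 0, "dy": 5.5, "dz": 0, "ax": 0, "ay": 0, "az": 0}, {"dx": 0, "dy": 0, "dz": 0, "ax": 0, "ay": 0, "az": 0}]'

```text
time_s: 5.72
position: [0.6616, 0.2417, 0.1405]
ee_rot: [0.0, -0.001, 1.0, 0.0]
force: [-0.4, -0.9, 0.7]
opening: 0.0418
grip_force: 0.0
```

drive_tool --plan '[{"dx": 0, "dy": 0, "dz": 0, "ax": 0, "ay": 0, "az": 0}]'

```text
time_s: 5.85
position: [0.662, 0.2381, 0.1405]
ee_rot: [-0.0, 0.001, 1.0, -0.0]
force: [0.0, 0.2, -0.6]
opening: 0.0418
grip_force: 0.0
```

```bash
python3 - <<'E'
from h import *
shot("p3","wrist"); print(pose()[0])
ys,xs=np.mgrid[:420,:560]
px=np.c_[xs.ravel(),ys.ravel()]
def cloud(n):
    p,d,m=load(n); return p,m,atdepth(m,px,d.ravel()).reshape(420,560,3)
def rect(W,mask,lab,amin=60):
    k,l,st,c=cv2.connectedComponentsWithStats(mask.astype(np.uint8))
    for i in range(1,k):
        if st[i,4]<amin or st[i,1]+st[i,3]>248 or st[i,0]==0 or st[i,0]+st[i,2]==560: continue
        P=W[l==i]; (cx,cy),(a,b),t=cv2.minAreaRect(P[:,:2].astype(np.float32))
        if a<b: a,b,t=b,a,t+90
        print(lab,st[i,4],"c",np.round([cx,cy],4),"mean",np.round(P.mean(0),4),"sz",np.round([a,b],4),"long deg",round(t%180,1))
for n in("c1","c2"):
    p,m,W=cloud(n); z=W[...,2]; hs=cv2.cvtColor(p,cv2.COLOR_RGB2HSV)
    v=ys<248
    print(n,"table z",np.median(z[20:100,100:400]),z[20:100,100:400].std())
    rect(W,v&(z>.0355)&(z<.045),n+" rib"); rect(W,v&(z>.008)&(z<.045),n+" base")
for n in("p1","p2","p3"):
    p,m,W=cloud(n); z=W[...,2]; v=ys<248
    print(n,"table",np.median(z[20:80,100:400]))
    top=v&(abs(z-.016)<.004)
    rect(W,top,n+" plate",2000)
    # holes
    full=cv2.morphologyEx(top.astype(np.uint8),cv2.MORPH_CLOSE,np.ones((45,45)))
    hole=(full>0)&~top&(z<.0125)
    k,l,st,c=cv2.connectedComponentsWithStats(hole.astype(np.uint8))
    for i in range(1,k):
        if st[i,4]<500: continue
        cs=cv2.findContours((l==i).astype(np.uint8),0,1)[0][0].reshape(-1,2)
        P=atz(m,cs,.016)[:,:2].astype(np.float32); (cx,cy),(a,b),t=cv2.minAreaRect(P)
        if a<b:a,b,t=b,a,t+90
        print(n," hole",st[i,:4],np.round([cx,cy,a,b],4),round(t%180,1))
    rect(W,v&(z>.024)&(z<.07)&(p[...,0]>100)&(p[...,1]<70),n+" knob")
E
```

```text
[0.66215793 0.2377508  0.14063502]
c1 table z -0.0008428306153055629 0.018990728253592635
c1 rib 558 c [ 0.4316 -0.2677] mean [ 0.4311 -0.2677  0.0389] sz [0.0301 0.0161] long deg 160.2
c1 rib 567 c [ 0.4325 -0.0657] mean [ 0.4319 -0.0667  0.0389] sz [0.0308 0.0175] long deg 133.6
c1 rib 537 c [ 0.4518 -0.3552] mean [ 0.4515 -0.3547  0.0388] sz [0.0303 0.0166] long deg 59.7
c1 rib 494 c [ 0.4754 -0.1782] mean [ 0.4751 -0.1785  0.039 ] sz [0.0301 0.0161] long deg 39.9
c1 base 1545 c [ 0.4316 -0.2676] mean [ 0.4295 -0.2678  0.0239] sz [0.0602 0.0261] long deg 159.8
c1 base 1895 c [ 0.4322 -0.0654] mean [ 0.4305 -0.0719  0.0245] sz [0.0418 0.0412] long deg 41.9
c1 base 1629 c [ 0.4516 -0.3553] mean [ 0.4499 -0.3528  0.0239] sz [0.0609 0.0266] long deg 61.2
c1 base 1557 c [ 0.4747 -0.1789] mean [ 0.4728 -0.1808  0.0234] sz [0.0449 0.0427] long deg 135.0
c2 table z -0.0008492598612121207 0.018669493145923755
c2 rib 546 c [ 0.432  -0.2672] mean [ 0.4314 -0.2666  0.0389] sz [0.0301 0.0158] long deg 159.6
c2 rib 560 c [ 0.4318 -0.0648] mean [ 0.4314 -0.0652  0.0389] sz [0.0301 0.0163] long d
[... 1883 characters left out ...]
0136] long deg 160.7
p2 knob 756 c [0.6222 0.0655] mean [0.6214 0.0617 0.0543] sz [0.0371 0.025 ] long deg 159.7
p3 table -0.0008488483425653974
p3 plate 10560 c [0.6157 0.2493] mean [0.6133 0.2392 0.0151] sz [0.1931 0.086 ] long deg 89.2
p3  hole [201 132  51  50] [0.6149 0.1859 0.0481 0.0464] 89.7
p3  hole [269 132  51  51] [0.6156 0.2511 0.0477 0.047 ] 80.1
p3  hole [ 20 134  42  66] [0.6239 0.001  0.0635 0.0294] 5.1
p3 knob 462 c [0.6132 0.3013] mean [0.6131 0.3019 0.029 ] sz [0.0369 0.0138] long deg 164.5
p3 knob 648 c [0.6182 0.319 ] mean [0.6174 0.313  0.0574] sz [0.0373 0.0256] long deg 164.4
p3 knob 1906 c [0.6206 0.0665] mean [0.6206 0.0669 0.0446] sz [0.0379 0.0278] long deg 166.9
```

drive_tool --plan '[{"dx": 3.76, "dy": -4.4, "dz": 0.5, "ax": 0, "ay": 0, "az": 0}, {"dx": 3.76, "dy": -4.4, "dz": 0.5, "ax": 0, "ay": 0, "az": 0}, {"dx": 3.76, "dy": -4.4, "dz": 0.5, "ax": 0, "ay": 0, "az": 0}, {"dx": 3.76, "dy": -4.4, "dz": 0.5, "ax": 0, "ay": 0, "az": 0}, {"dx": 3.76, "dy": -4.4, "dz": 0.5, "ax": 0, "ay": 0, "az": 0}]'

```text
time_s: 6.52
position: [0.4721, 0.0173, 0.1158]
ee_rot: [0.0, 0.001, 1.0, -0.0]
force: [0.8, -1.2, 0.2]
opening: 0.0417
grip_force: 0.0
```

drive_tool --plan '[{"dx": 0, "dy": 0, "dz": 0, "ax": 0, "ay": 0, "az": 0.181}, {"dx": 0, "dy": 0, "dz": 0, "ax": 0, "ay": 0, "az": 0.181}, {"dx": 0, "dy": 0, "dz": 0, "ax": 0, "ay": 0, "az": 0.181}, {"dx": 0, "dy": 0, "dz": 0, "ax": 0, "ay": 0, "az": 0.181}, {"dx": 0, "dy": 0, "dz": 0, "ax": 0, "ay": 0, "az": 0}]'

```text
time_s: 7.15
position: [0.4734, 0.0187, 0.1158]
ee_rot: [0.0, 0.355, 0.935, -0.0]
force: [-0.0, -0.1, -0.4]
opening: 0.0416
grip_force: 0.0
```

```bash
cat >> h.py <<'E'
EXP={"A":(.474,.0178),"B":(.4318,-.0651),"R":(.4753,-.1778),"O1":(.4318,-.2674),"O2":(.452,-.355)}
def ribs():
    m=bot.camera_model("top");p,d=bot.read_camera("top")
    ys,xs=np.mgrid[170:330,80:470]
    W=atdepth(m,np.c_[xs.ravel(),ys.ravel()],d[170:330,80:470].ravel()).reshape(160,390,3)
    k,l,st,c=cv2.connectedComponentsWithStats(((W[...,2]>.031)&(W[...,2]<.05)).astype(np.uint8))
    for i in range(1,k):
        if 40<st[i,4]<250:
            q=W[l==i].mean(0); print(np.round(q,3),[n for n,e in EXP.items() if np.hypot(*(q[:2]-e))<.006],end="; ")
    print()
E
python3 - <<'E'
from h import *
ribs(); go(.474,.0178,.0265,np.radians(48.5))
E
```

```text
[0.656 0.452 0.041] []; [0.503 0.366 0.035] []; [0.482 0.436 0.034] []; [ 0.476 -0.179  0.039] ['R']; [ 0.451 -0.356  0.039] ['O2']; [ 0.431 -0.27   0.039] ['O1']; 
shift cm [-0.11 -0.05  8.93] az 0.002 q6 -0.907 t 7.2
```

drive_tool --plan '[{"dx": -0.1, "dy": 0, "dz": 4, "ax": 0, "ay": 0, "az": 0}, {"dx": 0, "dy": 0, "dz": 3.5, "ax": 0, "ay": 0, "az": 0}, {"dx": 0, "dy": 0, "dz": 1.4, "ax": 0, "ay": 0, "az": 0}, {"dx": 0, "dy": 0, "dz": 0, "ax": 0, "ay": 0, "az": 0}]'

```text
time_s: 7.7
position: [0.4742, 0.0189, 0.0265]
ee_rot: [-0.001, 0.354, 0.935, -0.0]
force: [0.7, 0.5, 0.5]
opening: 0.0418
grip_force: 0.0
```

drive_tool --plan '[{"dx": 0, "dy": 0, "dz": 0, "ax": 0, "ay": 0, "az": 0}, {"dx": 0, "dy": 0, "dz": 0, "ax": 0, "ay": 0, "az": 0}, {"dx": 0, "dy": 0, "dz": 0, "ax": 0, "ay": 0, "az": 0}, {"dx": 0, "dy": 0, "dz": 0, "ax": 0, "ay": 0, "az": 0}]' --hand -1 --newtons 40

```text
time_s: 8.2
position: [0.4747, 0.0192, 0.0272]
ee_rot: [0.0, 0.354, 0.935, 0.0]
force: [-2.0, -0.0, 7.3]
opening: 0.0154
grip_force: 40.0
```

drive_tool --plan '[{"dx": 0, "dy": 0, "dz": -3, "ax": 0, "ay": 0, "az": 0}, {"dx": 0, "dy": 0, "dz": -3.5, "ax": 0, "ay": 0, "az": 0}, {"dx": 0, "dy": 0, "dz": 0, "ax": 0, "ay": 0, "az": -0.188}, {"dx": 0, "dy": 0, "dz": 0, "ax": 0, "ay": 0, "az": -0.188}, {"dx": 0, "dy": 0, "dz": 0, "ax": 0, "ay": 0, "az": -0.188}]'

```text
time_s: 8.82
position: [0.4741, 0.0192, 0.0916]
ee_rot: [-0.0, 0.078, 0.997, 0.0]
force: [-0.3, -0.6, -2.6]
opening: 0.0154
grip_force: 40.0
```

drive_tool --plan '[{"dx": 0, "dy": 0, "dz": 0, "ax": 0, "ay": 0, "az": -0.188}, {"dx": 0, "dy": 0, "dz": 0, "ax": 0, "ay": 0, "az": 0}]'

```text
time_s: 9.07
position: [0.4741, 0.0193, 0.0915]
ee_rot: [-0.0, -0.012, 1.0, 0.0]
force: [0.3, -0.0, -2.7]
opening: 0.0157
grip_force: 40.0
```

```bash
python3 - <<'E'
from h import *
print(pose()[2]["opening"],pose()[2]["grip_force"],pose()[0]);go(.6068,-.3143,.07,np.radians(91.6))
E
```

```text
0.015710070053350976 39.99779462814331 [0.47413222 0.01926043 0.0915223 ]
shift cm [-12.46 -33.67   2.14] az -0.004 q6 -1.652 t 9.075
```

drive_tool --plan '[{"dx": -2.06, "dy": -5.6, "dz": 0, "ax": 0, "ay": 0, "az": 0}, {"dx": -2.06, "dy": -5.6, "dz": 0, "ax": 0, "ay": 0, "az": 0}, {"dx": -2.06, "dy": -5.6, "dz": 0, "ax": 0, "ay": 0, "az": 0}, {"dx": -2.06, "dy": -5.6, "dz": 0, "ax": 0, "ay": 0, "az": 0}, {"dx": -2.06, "dy": -5.6, "dz": 0, "ax": 0, "ay": 0, "az": 0}]'

```text
time_s: 9.7
position: [0.5847, -0.2599, 0.0915]
ee_rot: [-0.0, -0.01, 1.0, 0.0]
force: [-0.5, -0.8, -1.9]
opening: 0.0155
grip_force: 40.0
```

drive_tool --plan '[{"dx": -2.06, "dy": -5.6, "dz": 2, "ax": 0, "ay": 0, "az": 0}, {"dx": 0, "dy": 0, "dz": 1.5, "ax": 0, "ay": 0, "az": 0}, {"dx": 0, "dy": 0, "dz": 0, "ax": 0, "ay": 0, "az": 0}, {"dx": 0, "dy": 0, "dz": 0, "ax": 0, "ay": 0, "az": 0}]'

```text
time_s: 10.2
position: [0.6064, -0.3121, 0.0574]
ee_rot: [0.0, -0.012, 1.0, 0.0]
force: [-0.4, 0.2, -3.0]
opening: 0.0159
grip_force: 40.0
```

```bash
python3 - <<'E'
from h import *
print(pose()[2]["opening"],pose()[0]);go(.606,-.3143,.0345,np.radians(91.6))
E
```

```text
0.01592019523707162 [ 0.60636118 -0.31213474  0.0573727 ]
shift cm [ 0.04 -0.22  2.29] az -0.003 q6 -2.139 t 10.2
```

drive_tool --plan '[{"dx": 0.04, "dy": -0.22, "dz": 0, "ax": 0, "ay": 0, "az": 0}, {"dx": 0, "dy": 0, "dz": 0.9, "ax": 0, "ay": 0, "az": 0}, {"dx": 0, "dy": 0, "dz": 0.6, "ax": 0, "ay": 0, "az": 0}, {"dx": 0, "dy": 0, "dz": 0, "ax": 0, "ay": 0, "az": 0}]'

```text
time_s: 10.7
position: [0.6055, -0.3151, 0.0409]
ee_rot: [-0.001, -0.013, 1.0, 0.0]
force: [0.3, -0.6, -2.1]
opening: 0.0155
grip_force: 40.0
```

```bash
python3 - <<'E'
from h import *
print(pose()[2]["opening"],pose()[0],pose()[2]["force"]);go(.606,-.3143,.0325,np.radians(91.6))
E
```

```text
0.015525810556041545 [ 0.60553291 -0.315089    0.04094574] [ 0.28149726 -0.62064099 -2.12325974]
shift cm [-0.05  0.08  0.84] az -0.003 q6 -2.144 t 10.7
```

drive_tool --plan '[{"dx": -0.03, "dy": 0.05, "dz": 0.3, "ax": 0, "ay": 0, "az": 0}, {"dx": 0, "dy": 0, "dz": 0.3, "ax": 0, "ay": 0, "az": 0}, {"dx": 0, "dy": 0, "dz": 0.25, "ax": 0, "ay": 0, "az": 0}, {"dx": 0, "dy": 0, "dz": 0, "ax": 0, "ay": 0, "az": 0}]'

```text
time_s: 11.2
position: [0.6062, -0.3149, 0.0333]
ee_rot: [0.0, -0.013, 1.0, -0.0]
force: [-0.0, 0.3, -0.3]
opening: 0.0154
grip_force: 40.0
```

drive_tool --plan '[{"dx": 0, "dy": 0, "dz": 0, "ax": 0, "ay": 0, "az": 0}, {"dx": 0, "dy": 0, "dz": 0, "ax": 0, "ay": 0, "az": 0}, {"dx": 0, "dy": 0, "dz": -1.5, "ax": 0, "ay": 0, "az": 0}, {"dx": 0, "dy": 0, "dz": -2.5, "ax": 0, "ay": 0, "az": 0}, {"dx": 0, "dy": 0, "dz": -3, "ax": 0, "ay": 0, "az": 0}]' --hand -0.3

```text
time_s: 11.82
position: [0.6062, -0.3149, 0.1049]
ee_rot: [0.0, -0.013, 1.0, -0.0]
force: [0.5, -0.6, -0.9]
opening: 0.0326
grip_force: 0.0
```

drive_tool --plan '[{"dx": 3.3, "dy": 5.1, "dz": 0, "ax": 0, "ay": 0, "az": 0}, {"dx": 3.3, "dy": 5.1, "dz": 0, "ax": 0, "ay": 0, "az": 0}, {"dx": 3.3, "dy": 5.1, "dz": 0, "ax": 0, "ay": 0, "az": 0}, {"dx": 3.3, "dy": 5.1, "dz": 0, "ax": 0, "ay": 0, "az": 0}, {"dx": 3.3, "dy": 5.1, "dz": 0, "ax": 0, "ay": 0, "az": 0}]'

```text
time_s: 12.45
position: [0.4341, -0.0629, 0.1043]
ee_rot: [0.001, -0.012, 1.0, -0.0]
force: [0.7, -0.0, 0.1]
opening: 0.0325
grip_force: 0.0
```

drive_tool --plan '[{"dx": 0, "dy": 0, "dz": 0, "ax": 0, "ay": 0, "az": 0.17}, {"dx": 0, "dy": 0, "dz": 0, "ax": 0, "ay": 0, "az": 0.17}, {"dx": 0, "dy": 0, "dz": 0, "ax": 0, "ay": 0, "az": 0.17}, {"dx": 0, "dy": 0, "dz": 0, "ax": 0, "ay": 0, "az": 0.17}, {"dx": 0, "dy": 0, "dz": 0, "ax": 0, "ay": 0, "az": 0.17}]'

```text
time_s: 13.08
position: [0.4353, -0.0643, 0.1043]
ee_rot: [0.001, 0.403, 0.915, 0.0]
force: [-0.2, -0.0, -0.2]
opening: 0.0326
grip_force: 0.0
```

drive_tool --plan '[{"dx": 0, "dy": 0, "dz": 0, "ax": 0, "ay": 0, "az": 0}, {"dx": 0, "dy": 0, "dz": 0, "ax": 0, "ay": 0, "az": 0}]'

```text
time_s: 13.32
position: [0.4351, -0.0642, 0.1037]
ee_rot: [0.0, 0.399, 0.917, 0.0]
force: [-0.5, -0.3, -0.2]
opening: 0.0324
grip_force: 0.0
```

```bash
python3 - <<'E'
from h import *
ribs();print(pose()[2]["opening"]);go(.4318,-.0651,.0265,np.radians(42.8))
E
```

```text
[0.656 0.452 0.041] []; [0.612 0.304 0.04 ] []; [ 0.603 -0.316  0.043] []; [0.503 0.366 0.035] []; [0.482 0.436 0.034] []; [ 0.451 -0.356  0.039] ['O2']; [ 0.432 -0.27   0.039] ['O1']; 
0.032733333808852336
shift cm [ 0.15 -0.3   7.71] az 0.002 q6 -1.001 t 13.375
```

drive_tool --plan '[{"dx": 0.15, "dy": -0.3, "dz": 3, "ax": 0, "ay": 0, "az": 0}, {"dx": 0, "dy": 0, "dz": 3.0, "ax": 0, "ay": 0, "az": 0}, {"dx": 0, "dy": 0, "dz": 1.7, "ax": 0, "ay": 0, "az": 0}, {"dx": 0, "dy": 0, "dz": 0, "ax": 0, "ay": 0, "az": 0}]'

```text
time_s: 13.88
position: [0.4313, -0.065, 0.0256]
ee_rot: [-0.001, 0.4, 0.917, -0.0]
force: [-0.4, 0.4, 1.3]
opening: 0.0329
grip_force: 0.0
```

drive_tool --plan '[{"dx": 0, "dy": 0, "dz": 0, "ax": 0, "ay": 0, "az": 0}, {"dx": 0, "dy": 0, "dz": 0, "ax": 0, "ay": 0, "az": 0}, {"dx": 0, "dy": 0, "dz": 0, "ax": 0, "ay": 0, "az": 0}]' --hand -1

```text
time_s: 14.25
position: [0.4318, -0.0651, 0.0266]
ee_rot: [0.0, 0.401, 0.916, 0.0]
force: [-0.5, 0.1, 3.7]
opening: 0.0161
grip_force: 40.0
```

drive_tool --plan '[{"dx": 0, "dy": 0, "dz": -3, "ax": 0, "ay": 0, "az": 0}, {"dx": 0, "dy": 0, "dz": -3.5, "ax": 0, "ay": 0, "az": -0.172}, {"dx": 0, "dy": 0, "dz": 0, "ax": 0, "ay": 0, "az": -0.17}, {"dx": 0, "dy": 0, "dz": 0, "ax": 0, "ay": 0, "az": -0.17}, {"dx": 0, "dy": 0, "dz": 0, "ax": 0, "ay": 0, "az": -0.17}]'

```text
time_s: 14.88
position: [0.4314, -0.065, 0.0914]
ee_rot: [-0.0, 0.068, 0.998, 0.0]
force: [0.5, 0.2, -2.4]
opening: 0.0157
grip_force: 40.0
```

drive_tool --plan '[{"dx": 0, "dy": 0, "dz": 0, "ax": 0, "ay": 0, "az": -0.17}, {"dx": 0, "dy": 0, "dz": 0, "ax": 0, "ay": 0, "az": 0}]'

```text
time_s: 15.12
position: [0.4314, -0.065, 0.0913]
ee_rot: [-0.0, -0.013, 1.0, 0.0]
force: [-0.5, 0.2, -2.5]
opening: 0.0158
grip_force: 40.0
```

```bash
python3 - <<'E'
from h import *
print(pose()[2]["opening"],pose()[2]["grip_force"],pose()[0]);go(.6049,-.2485,.09,np.radians(91.6))
E
```

```text
0.015822758353369833 39.99628186225891 [ 0.43141346 -0.06501233  0.09125632]
shift cm [-16.86 -18.8    0.12] az -0.002 q6 -1.853 t 15.125
```

drive_tool --plan '[{"dx": -3.37, "dy": -3.76, "dz": 0, "ax": 0, "ay": 0, "az": 0}, {"dx": -3.37, "dy": -3.76, "dz": 0, "ax": 0, "ay": 0, "az": 0}, {"dx": -3.37, "dy": -3.76, "dz": 0, "ax": 0, "ay": 0, "az": 0}, {"dx": -3.37, "dy": -3.76, "dz": 0, "ax": 0, "ay": 0, "az": 0}, {"dx": -3.37, "dy": -3.76, "dz": 0, "ax": 0, "ay": 0, "az": 0}]'

```text
time_s: 15.75
position: [0.606, -0.2496, 0.091]
ee_rot: [-0.0, -0.011, 1.0, 0.0]
force: [0.3, 0.1, -1.4]
opening: 0.0156
grip_force: 40.0
```

drive_tool --plan '[{"dx": 0, "dy": 0, "dz": 2, "ax": 0, "ay": 0, "az": 0}, {"dx": 0, "dy": 0, "dz": 1.5, "ax": 0, "ay": 0, "az": 0}, {"dx": 0, "dy": 0, "dz": 0, "ax": 0, "ay": 0, "az": 0}, {"dx": 0, "dy": 0, "dz": 0, "ax": 0, "ay": 0, "az": 0}]'

```text
time_s: 16.25
position: [0.6051, -0.2479, 0.0568]
ee_rot: [0.0, -0.014, 1.0, -0.0]
force: [0.7, -0.2, -2.2]
opening: 0.0157
grip_force: 40.0
```

```bash
python3 - <<'E'
from h import *
print(pose()[2]["opening"],pose()[0]);go(.6049,-.2485,.0325,np.radians(91.6))
E
```

```text
0.015683163023085863 [ 0.60509699 -0.24790531  0.05675845]
shift cm [ 0.02 -0.06  2.43] az -0.001 q6 -2.058 t 16.25
```

drive_tool --plan '[{"dx": 0.02, "dy": -0.06, "dz": 0.9, "ax": 0, "ay": 0, "az": 0}, {"dx": 0, "dy": 0, "dz": 0.6, "ax": 0, "ay": 0, "az": 0}, {"dx": 0, "dy": 0, "dz": 0.5, "ax": 0, "ay": 0, "az": 0}, {"dx": 0, "dy": 0, "dz": 0.4, "ax": 0, "ay": 0, "az": 0}, {"dx": 0, "dy": 0, "dz": 0, "ax": 0, "ay": 0, "az": 0}]'

```text
time_s: 16.88
position: [0.605, -0.249, 0.0327]
ee_rot: [-0.0, -0.014, 1.0, 0.0]
force: [-2.5, 1.4, 3.5]
opening: 0.0155
grip_force: 40.0
```

```bash
python3 - <<'E'
from h import *
print(pose()[2]["opening"],pose()[0],pose()[2]["force"])
E
```

```text
0.015547307617436956 [ 0.60500222 -0.24904632  0.03269692] [-2.45976594  1.38888153  3.46303733]
```

Home. Release and go to the round cap.

drive_tool --plan '[{"dx": 0, "dy": 0, "dz": 0, "ax": 0, "ay": 0, "az": 0}, {"dx": 0, "dy": 0, "dz": 0, "ax": 0, "ay": 0, "az": 0}, {"dx": 0, "dy": 0, "dz": -1.5, "ax": 0, "ay": 0, "az": 0}, {"dx": 0, "dy": 0, "dz": -2.5, "ax": 0, "ay": 0, "az": 0}, {"dx": 0, "dy": 0, "dz": -3, "ax": 0, "ay": 0, "az": 0}]' --hand -0.3

```text
time_s: 17.5
position: [0.605, -0.249, 0.1038]
ee_rot: [0.0, -0.014, 1.0, -0.0]
force: [0.7, -0.2, 0.3]
opening: 0.0324
grip_force: 0.0
```

drive_tool --plan '[{"dx": 4.2, "dy": 2.45, "dz": 0, "ax": 0, "ay": 0, "az": 0}, {"dx": 4.2, "dy": 2.45, "dz": 0, "ax": 0, "ay": 0, "az": 0}, {"dx": 4.2, "dy": 2.45, "dz": 0, "ax": 0, "ay": 0, "az": 0}, {"dx": 0, "dy": 0, "dz": 0, "ax": 0, "ay": 0, "az": -0.168}, {"dx": 0, "dy": 0, "dz": 0, "ax": 0, "ay": 0, "az": -0.168}]'

```text
time_s: 18.12
position: [0.4772, -0.179, 0.1036]
ee_rot: [0.001, -0.183, 0.983, -0.001]
force: [0.4, 0.2, 0.4]
opening: 0.0325
grip_force: 0.0
```

drive_tool --plan '[{"dx": 0, "dy": 0, "dz": 0, "ax": 0, "ay": 0, "az": -0.168}, {"dx": 0, "dy": 0, "dz": 0, "ax": 0, "ay": 0, "az": -0.168}, {"dx": 0, "dy": 0, "dz": 0, "ax": 0, "ay": 0, "az": 0}, {"dx": 0, "dy": 0, "dz": 0, "ax": 0, "ay": 0, "az": 0}]'

```text
time_s: 18.62
position: [0.4772, -0.179, 0.1027]
ee_rot: [0.0, -0.341, 0.94, -0.0]
force: [0.5, 0.0, 0.5]
opening: 0.0322
grip_force: 0.0
```

```bash
python3 - <<'E'
from h import *
p,d,m=shot("w5","wrist")
ribs();go(.4753,-.1778,.0265,np.radians(130))
print(proj(m,[[.4753,-.1778,.04]]))
E
```

```text
[0.657 0.451 0.042] []; [0.612 0.304 0.04 ] []; [ 0.604 -0.316  0.044] []; [ 0.603 -0.251  0.044] []; [0.503 0.366 0.034] []; [0.482 0.436 0.035] []; 
shift cm [0.06 0.21 7.6 ] az -0.001 q6 -2.718 t 18.725
[[283.77331307 221.99625602]]
```

View pics/w5.png

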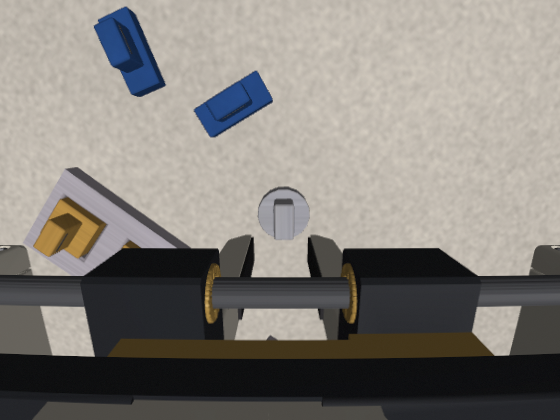

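The picture shows the steel cap's rib at (284,218) between the fingers, and a brass cap seated in the square plate at (70,235).

drive_tool --plan '[{"dx": 0.06, "dy": 0.2, "dz": 3, "ax": 0, "ay": 0, "az": 0}, {"dx": 0, "dy": 0, "dz": 3.0, "ax": 0, "ay": 0, "az": 0}, {"dx": 0, "dy": 0, "dz": 1.6, "ax": 0, "ay": 0, "az": 0}, {"dx": 0, "dy": 0, "dz": 0, "ax": 0, "ay": 0, "az": 0}]'

```text
time_s: 19.23
position: [0.4752, -0.1778, 0.0258]
ee_rot: [-0.0, -0.342, 0.94, 0.0]
force: [0.8, 0.6, 0.2]
opening: 0.0329
grip_force: 0.0
```

drive_tool --plan '[{"dx": 0, "dy": 0, "dz": 0, "ax": 0, "ay": 0, "az": 0}, {"dx": 0, "dy": 0, "dz": 0, "ax": 0, "ay": 0, "az": 0}, {"dx": 0, "dy": 0, "dz": 0, "ax": 0, "ay": 0, "az": 0}]' --hand -1

```text
time_s: 19.6
position: [0.4755, -0.1779, 0.0267]
ee_rot: [0.0, -0.342, 0.94, -0.0]
force: [-1.1, 0.5, 3.8]
opening: 0.0157
grip_force: 40.0
```

```bash
python3 - <<'E'
from h import *
print(pose()[2]["opening"],pose()[0]);go(.6149,.1854,.09)
E
```

```text
0.015714478236976723 [ 0.47552073 -0.1779424   0.026746  ]
shift cm [-34.05  18.84  -6.33] az 0 q6 -2.72 t 19.6
```

drive_tool --plan '[{"dx": 0, "dy": 0, "dz": -3.5, "ax": 0, "ay": 0, "az": 0}, {"dx": 0, "dy": 0, "dz": -4.3, "ax": 0, "ay": 0, "az": 0}, {"dx": -4.86, "dy": 2.69, "dz": 0, "ax": 0, "ay": 0, "az": 0}, {"dx": -4.86, "dy": 2.69, "dz": 0, "ax": 0, "ay": 0, "az": 0}, {"dx": -4.86, "dy": 2.69, "dz": 0, "ax": 0, "ay": 0, "az": 0}]'

```text
time_s: 20.23
position: [0.5352, -0.0207, 0.1044]
ee_rot: [0.0, -0.342, 0.94, -0.0]
force: [0.1, -0.5, -2.0]
opening: 0.016
grip_force: 40.0
```

drive_tool --plan '[{"dx": -4.86, "dy": 2.69, "dz": 0, "ax": 0, "ay": 0, "az": 0}, {"dx": -4.86, "dy": 2.69, "dz": 0, "ax": 0, "ay": 0, "az": 0}, {"dx": -4.86, "dy": 2.69, "dz": 0, "ax": 0, "ay": 0, "az": 0}, {"dx": -4.86, "dy": 2.69, "dz": 0, "ax": 0, "ay": 0, "az": 0}, {"dx": 0, "dy": 0, "dz": 3, "ax": 0, "ay": 0, "az": 0}]'

```text
time_s: 20.85
position: [0.6163, 0.189, 0.0755]
ee_rot: [0.002, -0.344, 0.939, -0.0]
force: [0.2, 0.2, -3.3]
opening: 0.0155
grip_force: 40.0
```

drive_tool --plan '[{"dx": 0, "dy": 0, "dz": 1.8, "ax": 0, "ay": 0, "az": 0}, {"dx": 0, "dy": 0, "dz": 0, "ax": 0, "ay": 0, "az": 0}, {"dx": 0, "dy": 0, "dz": 0, "ax": 0, "ay": 0, "az": 0}]'

```text
time_s: 21.22
position: [0.6149, 0.1848, 0.0572]
ee_rot: [0.0, -0.342, 0.94, -0.0]
force: [0.3, -0.4, -2.0]
opening: 0.0157
grip_force: 40.0
```

```bash
python3 - <<'E'
from h import *
ribs();print(pose()[2]["opening"],pose()[0]);go(.6147,.1855,.0325)
E
```

```text
[0.657 0.452 0.042] []; [ 0.603 -0.317  0.043] []; [ 0.602 -0.25   0.043] []; [0.482 0.436 0.034] []; [ 0.451 -0.356  0.039] ['O2']; [ 0.431 -0.27   0.039] ['O1']; 
0.015372028016186128 [0.61504663 0.18483548 0.05737918]
shift cm [-0.01  0.07  2.49] az 0 q6 -2.05 t 21.275
```

drive_tool --plan '[{"dx": 0, "dy": 0.06, "dz": 0.9, "ax": 0, "ay": 0, "az": 0}, {"dx": 0, "dy": 0, "dz": 0.6, "ax": 0, "ay": 0, "az": 0}, {"dx": 0, "dy": 0, "dz": 0.5, "ax": 0, "ay": 0, "az": 0}, {"dx": 0, "dy": 0, "dz": 0.45, "ax": 0, "ay": 0, "az": 0}, {"dx": 0, "dy": 0, "dz": 0, "ax": 0, "ay": 0, "az": 0}]'

```text
time_s: 21.9
position: [0.6141, 0.1858, 0.0327]
ee_rot: [-0.0, -0.343, 0.939, -0.0]
force: [-5.5, -2.0, 9.3]
opening: 0.0155
grip_force: 40.0
```

```bash
python3 - <<'E'
from h import *
s=pose()[2];print(s["opening"],s["position"],s["force"])
E
```

```text
0.015464888753833832 [0.61413515 0.18576365 0.03272986] [-5.52650663 -1.96167499  9.32694158]
```

drive_tool --plan '[{"dx": 0, "dy": 0, "dz": 0, "ax": 0, "ay": 0, "az": 0}, {"dx": 0, "dy": 0, "dz": 0, "ax": 0, "ay": 0, "az": 0}, {"dx": 0, "dy": 0, "dz": -1.5, "ax": 0, "ay": 0, "az": 0}, {"dx": 0, "dy": 0, "dz": -2.5, "ax": 0, "ay": 0, "az": 0}, {"dx": 0, "dy": 0, "dz": -4, "ax": 0, "ay": 0, "az": 0}]' --hand -0.3

```text
time_s: 22.52
position: [0.6137, 0.1856, 0.1127]
ee_rot: [-0.001, -0.343, 0.94, 0.0]
force: [0.9, 0.2, -0.8]
opening: 0.0324
grip_force: 0.0
```

drive_tool --plan '[{"dx": 0, "dy": 0, "dz": 0, "ax": 0, "ay": 0, "az": 0.176}, {"dx": 0, "dy": 0, "dz": 0, "ax": 0, "ay": 0, "az": 0.176}, {"dx": 0, "dy": 0, "dz": 0, "ax": 0, "ay": 0, "az": 0.176}, {"dx": 0, "dy": 0, "dz": 0, "ax": 0, "ay": 0, "az": 0.176}, {"dx": 0, "dy": 0, "dz": 0, "ax": 0, "ay": 0, "az": 0.176}]'

```text
time_s: 23.15
position: [0.6143, 0.1858, 0.1129]
ee_rot: [0.0, 0.093, 0.996, 0.0]
force: [0.8, 0.8, -0.1]
opening: 0.0324
grip_force: 0.0
```

drive_tool --plan '[{"dx": 0, "dy": 0, "dz": 0, "ax": 0, "ay": 0, "az": 0.176}, {"dx": 0.17, "dy": -6.1, "dz": 0, "ax": 0, "ay": 0, "az": 0}, {"dx": 0.17, "dy": -6.1, "dz": 0, "ax": 0, "ay": 0, "az": 0}, {"dx": 0.17, "dy": -6.1, "dz": 0, "ax": 0, "ay": 0, "az": 0}, {"dx": 0.17, "dy": -6.1, "dz": 0, "ax": 0, "ay": 0, "az": 0}]'

```text
time_s: 23.78
position: [0.522, -0.0422, 0.1129]
ee_rot: [0.001, 0.177, 0.984, -0.0]
force: [1.8, -0.9, 0.7]
opening: 0.0324
grip_force: 0.0
```

drive_tool --plan '[{"dx": 0.17, "dy": -6.1, "dz": 0, "ax": 0, "ay": 0, "az": 0}, {"dx": 0.17, "dy": -6.1, "dz": 0, "ax": 0, "ay": 0, "az": 0}, {"dx": 0.17, "dy": -6.1, "dz": 0, "ax": 0, "ay": 0, "az": 0}, {"dx": 0.17, "dy": -6.1, "dz": 0, "ax": 0, "ay": 0, "az": 0}, {"dx": 0, "dy": 0, "dz": 0, "ax": 0, "ay": 0, "az": 0}]'

```text
time_s: 24.4
position: [0.4299, -0.2702, 0.1128]
ee_rot: [0.001, 0.18, 0.984, -0.001]
force: [0.1, 0.5, 0.4]
opening: 0.0328
grip_force: 0.0
```

drive_tool --plan '[{"dx": 0, "dy": 0, "dz": 0, "ax": 0, "ay": 0, "az": 0}, {"dx": 0, "dy": 0, "dz": 0, "ax": 0, "ay": 0, "az": 0}]'

```text
time_s: 24.65
position: [0.4315, -0.2658, 0.1121]
ee_rot: [0.0, 0.177, 0.984, -0.0]
force: [0.2, 0.4, 0.2]
opening: 0.0326
grip_force: 0.0
```

```bash
cat >> h.py <<'E'
def wribs():
    p,d,m=shot("tmp","wrist"); ys,xs=np.mgrid[:240,:560]
    W=atdepth(m,np.c_[xs.ravel(),ys.ravel()],d[:240].ravel()).reshape(240,560,3)
    k,l,st,c=cv2.connectedComponentsWithStats(((W[...,2]>.0355)&(W[...,2]<.05)).astype(np.uint8))
    for i in range(1,k):
        if st[i,4]>200:
            P=W[l==i];(cx,cy),(a,b),t=cv2.minAreaRect(P[:,:2].astype(np.float32))
            if a<b:a,b,t=b,a,t+90
            print("wrib",np.round(c[i]),np.round([cx,cy,P[:,2].mean(),a,b],4),round(t%180,1))
E
python3 - <<'E'
from h import *
ribs();wribs();go(.4318,-.2674,.0265,np.radians(69.6))
E
```

```text
[0.656 0.451 0.041] []; [0.614 0.303 0.04 ] []; [0.612 0.183 0.044] []; [ 0.604 -0.317  0.044] []; [ 0.602 -0.25   0.044] []; [0.503 0.365 0.035] []; [0.482 0.435 0.034] []; 
wrib [278. 219.] [ 0.4313 -0.2674  0.0389  0.0297  0.0157] 159.0
shift cm [-0.09 -0.13  8.54] az 0.001 q6 -1.86 t 24.75
```

drive_tool --plan '[{"dx": -0.06, "dy": -0.14, "dz": 3.5, "ax": 0, "ay": 0, "az": 0}, {"dx": 0, "dy": 0, "dz": 3.4, "ax": 0, "ay": 0, "az": 0}, {"dx": 0, "dy": 0, "dz": 1.6, "ax": 0, "ay": 0, "az": 0}, {"dx": 0, "dy": 0, "dz": 0, "ax": 0, "ay": 0, "az": 0}]'

```text
time_s: 25.25
position: [0.4309, -0.2678, 0.0263]
ee_rot: [-0.001, 0.177, 0.984, 0.0]
force: [0.3, -0.0, 0.2]
opening: 0.0321
grip_force: 0.0
```

drive_tool --plan '[{"dx": 0, "dy": 0, "dz": 0, "ax": 0, "ay": 0, "az": 0}, {"dx": 0, "dy": 0, "dz": 0, "ax": 0, "ay": 0, "az": 0}, {"dx": 0, "dy": 0, "dz": 0, "ax": 0, "ay": 0, "az": 0}]' --hand -1

```text
time_s: 25.62
position: [0.4314, -0.2686, 0.0277]
ee_rot: [0.001, 0.177, 0.984, -0.0]
force: [-0.4, 1.8, 6.9]
opening: 0.0155
grip_force: 40.0
```

drive_tool --plan '[{"dx": 0, "dy": 0, "dz": -3.5, "ax": 0, "ay": 0, "az": 0}, {"dx": 0, "dy": 0, "dz": -3.5, "ax": 0, "ay": 0, "az": 0}, {"dx": 0, "dy": 0, "dz": 0, "ax": 0, "ay": 0, "az": -0.139}, {"dx": 0, "dy": 0, "dz": 0, "ax": 0, "ay": 0, "az": -0.139}, {"dx": 0, "dy": 0, "dz": 0, "ax": 0, "ay": 0, "az": -0.139}]'

```text
time_s: 26.25
position: [0.4309, -0.2683, 0.0971]
ee_rot: [0.0, -0.032, 0.999, -0.0]
force: [-0.4, 0.9, -2.0]
opening: 0.0159
grip_force: 40.0
```

drive_tool --plan '[{"dx": 0, "dy": 0, "dz": 0, "ax": 0, "ay": 0, "az": 0}, {"dx": 0, "dy": 0, "dz": 0, "ax": 0, "ay": 0, "az": 0}]'

```text
time_s: 26.5
position: [0.4309, -0.2683, 0.0968]
ee_rot: [-0.0, -0.029, 1.0, 0.0]
force: [0.5, -0.2, -2.0]
opening: 0.0159
grip_force: 40.0
```

```bash
python3 - <<'E'
from h import *
print(pose()[2]["opening"],pose()[0]);go(.6279,-.0677,.09,np.radians(93.5))
E
```

```text
0.015853743912839953 [ 0.43090337 -0.26831617  0.09683641]
shift cm [-20.81  18.9    0.68] az -0.004 q6 -2.277 t 26.5
```

drive_tool --plan '[{"dx": -4.16, "dy": 3.78, "dz": 0, "ax": 0, "ay": 0, "az": 0}, {"dx": -4.16, "dy": 3.78, "dz": 0, "ax": 0, "ay": 0, "az": 0}, {"dx": -4.16, "dy": 3.78, "dz": 0, "ax": 0, "ay": 0, "az": 0}, {"dx": -4.16, "dy": 3.78, "dz": 0, "ax": 0, "ay": 0, "az": 0}, {"dx": -4.16, "dy": 3.78, "dz": 0, "ax": 0, "ay": 0, "az": 0}]'

```text
time_s: 27.12
position: [0.6283, -0.0656, 0.0968]
ee_rot: [-0.0, -0.029, 1.0, -0.0]
force: [0.1, -0.5, -1.7]
opening: 0.0157
grip_force: 40.0
```

drive_tool --plan '[{"dx": 0, "dy": 0, "dz": 2.5, "ax": 0, "ay": 0, "az": 0}, {"dx": 0, "dy": 0, "dz": 1.5, "ax": 0, "ay": 0, "az": 0}, {"dx": 0, "dy": 0, "dz": 0, "ax": 0, "ay": 0, "az": 0}, {"dx": 0, "dy": 0, "dz": 0, "ax": 0, "ay": 0, "az": 0}]'

```text
time_s: 27.62
position: [0.6274, -0.0678, 0.0575]
ee_rot: [0.0, -0.029, 1.0, -0.0]
force: [0.7, -0.4, -1.4]
opening: 0.0158
grip_force: 40.0
```

```bash
python3 - <<'E'
from h import *
ribs();print(pose()[2]["opening"],pose()[0]);go(.6279,-.0677,.0335,np.radians(93.5))
E
```

```text
[0.655 0.452 0.042] []; [0.612 0.183 0.044] []; [ 0.604 -0.316  0.044] []; [ 0.602 -0.251  0.043] []; [0.503 0.366 0.035] []; [0.481 0.435 0.035] []; [ 0.451 -0.356  0.039] ['O2']; 
0.01546892709284924 [ 0.6274867  -0.06775075  0.05771292]
shift cm [-0.04  0.    2.42] az -0.002 q6 -1.811 t 27.675
```

drive_tool --plan '[{"dx": -0.03, "dy": 0, "dz": 0.9, "ax": 0, "ay": 0, "az": 0}, {"dx": 0, "dy": 0, "dz": 0.6, "ax": 0, "ay": 0, "az": 0}, {"dx": 0, "dy": 0, "dz": 0.5, "ax": 0, "ay": 0, "az": 0}, {"dx": 0, "dy": 0, "dz": 0.4, "ax": 0, "ay": 0, "az": 0}, {"dx": 0, "dy": 0, "dz": 0, "ax": 0, "ay": 0, "az": 0}]'

```text
time_s: 28.3
position: [0.6274, -0.0671, 0.0337]
ee_rot: [-0.0, -0.03, 1.0, 0.0]
force: [-5.9, 0.6, 10.9]
opening: 0.0152
grip_force: 40.0
```

```bash
python3 - <<'E'
from h import *
s=pose()[2];print(s["opening"],s["position"],s["force"])
go(.452,-.355,.1,np.radians(-30.3))
E
```

```text
0.015242559826816167 [ 0.62743748 -0.06708214  0.0336962 ] [-5.89564647  0.57474056 10.90326146]
shift cm [ 19.25 -27.68  -6.63] az -0.982 q6 -1.811 t 28.3
```

drive_tool --plan '[{"dx": 0, "dy": 0, "dz": 0, "ax": 0, "ay": 0, "az": 0}, {"dx": 0, "dy": 0, "dz": 0, "ax": 0, "ay": 0, "az": 0}, {"dx": 0, "dy": 0, "dz": -1.5, "ax": 0, "ay": 0, "az": 0}, {"dx": 0, "dy": 0, "dz": -2.5, "ax": 0, "ay": 0, "az": 0}, {"dx": 0, "dy": 0, "dz": -3.5, "ax": 0, "ay": 0, "az": 0}]' --hand -0.3

```text
time_s: 28.92
position: [0.6273, -0.0671, 0.1089]
ee_rot: [-0.0, -0.03, 1.0, 0.0]
force: [0.4, -0.2, -0.2]
opening: 0.0326
grip_force: 0.0
```

drive_tool --plan '[{"dx": 3.2, "dy": -4.6, "dz": 0, "ax": 0, "ay": 0, "az": 0}, {"dx": 3.2, "dy": -4.6, "dz": 0, "ax": 0, "ay": 0, "az": 0}, {"dx": 3.2, "dy": -4.6, "dz": 0, "ax": 0, "ay": 0, "az": 0}, {"dx": 3.2, "dy": -4.6, "dz": 0, "ax": 0, "ay": 0, "az": 0}, {"dx": 3.2, "dy": -4.6, "dz": 0, "ax": 0, "ay": 0, "az": 0}]'

```text
time_s: 29.55
position: [0.4808, -0.308, 0.1089]
ee_rot: [0.001, -0.03, 1.0, -0.0]
force: [0.2, -0.1, -0.0]
opening: 0.0329
grip_force: 0.0
```

drive_tool --plan '[{"dx": 3.2, "dy": -4.6, "dz": 0, "ax": 0, "ay": 0, "az": 0.18}, {"dx": 0, "dy": 0, "dz": 0, "ax": 0, "ay": 0, "az": 0.18}, {"dx": 0, "dy": 0, "dz": 0, "ax": 0, "ay": 0, "az": 0.18}, {"dx": 0, "dy": 0, "dz": 0, "ax": 0, "ay": 0, "az": 0.18}, {"dx": 0, "dy": 0, "dz": 0, "ax": 0, "ay": 0, "az": 0.18}]'

```text
time_s: 30.18
position: [0.4527, -0.3544, 0.1088]
ee_rot: [0.001, 0.41, 0.912, -0.0]
force: [0.2, -0.6, 0.1]
opening: 0.0323
grip_force: 0.0
```

drive_tool --plan '[{"dx": 0, "dy": 0, "dz": 0, "ax": 0, "ay": 0, "az": 0.18}, {"dx": 0, "dy": 0, "dz": 0, "ax": 0, "ay": 0, "az": 0.18}, {"dx": 0, "dy": 0, "dz": 0, "ax": 0, "ay": 0, "az": 0.18}, {"dx": 0, "dy": 0, "dz": 0, "ax": 0, "ay": 0, "az": 0.18}, {"dx": 0, "dy": 0, "dz": 0, "ax": 0, "ay": 0, "az": 0.18}]'

```text
time_s: 30.8
position: [0.4527, -0.3544, 0.1088]
ee_rot: [0.001, 0.766, 0.643, 0.0]
force: [-0.3, -0.6, -0.7]
opening: 0.0328
grip_force: 0.0
```

drive_tool --plan '[{"dx": 0, "dy": 0, "dz": 0, "ax": 0, "ay": 0, "az": 0.18}, {"dx": 0, "dy": 0, "dz": 0, "ax": 0, "ay": 0, "az": 0.18}, {"dx": 0, "dy": 0, "dz": 0, "ax": 0, "ay": 0, "az": 0}, {"dx": 0, "dy": 0, "dz": 0, "ax": 0, "ay": 0, "az": 0}]'

```text
time_s: 31.3
position: [0.4526, -0.3543, 0.1082]
ee_rot: [0.0, 0.866, 0.499, 0.0]
force: [-0.4, -0.2, -0.8]
opening: 0.0323
grip_force: 0.0
```

```bash
python3 - <<'E'
from h import *
ribs();wribs();go(.452,-.355,.0265,np.radians(-30.3))
E
```

```text
[0.656 0.451 0.041] []; [ 0.625 -0.069  0.044] []; [0.613 0.303 0.041] []; [0.612 0.182 0.044] []; [ 0.603 -0.317  0.043] []; [ 0.602 -0.251  0.043] []; [0.481 0.436 0.034] []; [ 0.452 -0.355  0.039] ['O2']; 
wrib [436.  74.] [ 0.6063 -0.3151  0.0444  0.0309  0.0167] 2.1
wrib [281. 221.] [ 0.453  -0.3549  0.0389  0.0297  0.0157] 60.0
shift cm [-0.09 -0.01  8.15] az 0.002 q6 -0.219 t 31.4
```

drive_tool --plan '[{"dx": 0, "dy": 0, "dz": 3.2, "ax": 0, "ay": 0, "az": 0}, {"dx": 0, "dy": 0, "dz": 3.3, "ax": 0, "ay": 0, "az": 0}, {"dx": 0, "dy": 0, "dz": 1.6, "ax": 0, "ay": 0, "az": 0}, {"dx": 0, "dy": 0, "dz": 0, "ax": 0, "ay": 0, "az": 0}]'

```text
time_s: 31.9
position: [0.4522, -0.354, 0.0262]
ee_rot: [-0.001, 0.867, 0.498, -0.0]
force: [0.4, -0.1, 0.6]
opening: 0.0325
grip_force: 0.0
```

drive_tool --plan '[{"dx": 0, "dy": 0, "dz": 0, "ax": 0, "ay": 0, "az": 0}, {"dx": 0, "dy": 0, "dz": 0, "ax": 0, "ay": 0, "az": 0}, {"dx": 0, "dy": 0, "dz": 0, "ax": 0, "ay": 0, "az": 0}]' --hand -1

```text
time_s: 32.28
position: [0.4529, -0.3546, 0.0278]
ee_rot: [0.001, 0.867, 0.498, 0.0]
force: [-0.3, 0.8, 6.2]
opening: 0.0154
grip_force: 40.0
```

drive_tool --plan '[{"dx": 0, "dy": 0, "dz": -3.5, "ax": 0, "ay": 0, "az": 0}, {"dx": 0, "dy": 0, "dz": -3.5, "ax": 0, "ay": 0, "az": 0}, {"dx": 0, "dy": 0, "dz": 0, "ax": 0, "ay": 0, "az": 0.164}, {"dx": 0, "dy": 0, "dz": 0, "ax": 0, "ay": 0, "az": 0.164}, {"dx": 0, "dy": 0, "dz": 0, "ax": 0, "ay": 0, "az": 0.164}]'

```text
time_s: 32.9
position: [0.4524, -0.3541, 0.097]
ee_rot: [0.0, 0.963, 0.269, 0.0]
force: [0.5, 0.4, -1.5]
opening: 0.0156
grip_force: 40.0
```

drive_tool --plan '[{"dx": 0, "dy": 0, "dz": 0, "ax": 0, "ay": 0, "az": 0.164}, {"dx": 0, "dy": 0, "dz": 0, "ax": 0, "ay": 0, "az": 0.164}, {"dx": 0, "dy": 0, "dz": 0, "ax": 0, "ay": 0, "az": 0.164}, {"dx": 0, "dy": 0, "dz": 0, "ax": 0, "ay": 0, "az": 0}]'

```text
time_s: 33.4
position: [0.4524, -0.3541, 0.0969]
ee_rot: [-0.0, 1.0, 0.029, -0.0]
force: [-0.0, -0.1, -1.7]
opening: 0.0155
grip_force: 40.0
```

```bash
python3 - <<'E'
from h import *
print(pose()[2]["opening"],pose()[0]);go(.6240,-.0016,.1,np.radians(93.5))
E
```

```text
0.015453550755730197 [ 0.45238538 -0.35413985  0.09686064]
shift cm [ 19.21 -34.18  -0.31] az -0.002 q6 0.767 t 33.4
```

drive_tool --plan '[{"dx": 2.745, "dy": -4.883, "dz": 0, "ax": 0, "ay": 0, "az": 0}, {"dx": 2.745, "dy": -4.883, "dz": 0, "ax": 0, "ay": 0, "az": 0}, {"dx": 2.745, "dy": -4.883, "dz": 0, "ax": 0, "ay": 0, "az": 0}, {"dx": 2.745, "dy": -4.883, "dz": 0, "ax": 0, "ay": 0, "az": 0}, {"dx": 2.745, "dy": -4.883, "dz": 0, "ax": 0, "ay": 0, "az": 0}]'

```text
time_s: 34.02
position: [0.576, -0.1008, 0.097]
ee_rot: [0.0, 1.0, 0.031, 0.0]
force: [0.4, -0.6, -1.4]
opening: 0.0159
grip_force: 40.0
```

drive_tool --plan '[{"dx": 2.745, "dy": -4.883, "dz": 0, "ax": 0, "ay": 0, "az": 0}, {"dx": 2.745, "dy": -4.883, "dz": 0, "ax": 0, "ay": 0, "az": 0}, {"dx": 0, "dy": 0, "dz": 2.5, "ax": 0, "ay": 0, "az": 0}, {"dx": 0, "dy": 0, "dz": 1.4, "ax": 0, "ay": 0, "az": 0}, {"dx": 0, "dy": 0, "dz": 0, "ax": 0, "ay": 0, "az": 0}]'

```text
time_s: 34.65
position: [0.6237, -0.0024, 0.0568]
ee_rot: [-0.0, 1.0, 0.029, -0.001]
force: [0.7, -0.1, -1.4]
opening: 0.0156
grip_force: 40.0
```

drive_tool --plan '[{"dx": 0, "dy": 0, "dz": 0, "ax": 0, "ay": 0, "az": 0}]'

```text
time_s: 34.78
position: [0.6248, -0.0025, 0.0585]
ee_rot: [0.0, 1.0, 0.029, 0.0]
force: [0.6, -0.0, -1.2]
opening: 0.0161
grip_force: 40.0
```

```bash
python3 - <<'E'
from h import *
ribs();print(pose()[2]["opening"],pose()[0]);go(.6238,-.0015,.0335,np.radians(93.5))
E
```

```text
[0.656 0.451 0.042] []; [0.612 0.304 0.04 ] []; [0.612 0.183 0.044] []; [ 0.604 -0.317  0.043] []; [ 0.602 -0.251  0.044] []; [0.503 0.366 0.034] []; [0.482 0.436 0.034] []; 
0.015475760288863123 [ 0.62493257 -0.00244221  0.05867313]
shift cm [-0.11 -0.1   2.52] az -0.003 q6 1.435 t 34.825
```

drive_tool --plan '[{"dx": -0.1, "dy": -0.09, "dz": 0.9, "ax": 0, "ay": 0, "az": 0}, {"dx": 0, "dy": 0, "dz": 0.6, "ax": 0, "ay": 0, "az": 0}, {"dx": 0, "dy": 0, "dz": 0.5, "ax": 0, "ay": 0, "az": 0}, {"dx": 0, "dy": 0, "dz": 0.45, "ax": 0, "ay": 0, "az": 0}, {"dx": 0, "dy": 0, "dz": 0, "ax": 0, "ay": 0, "az": 0}]'

```text
time_s: 35.45
position: [0.6236, -0.001, 0.0337]
ee_rot: [0.0, 1.0, 0.029, 0.0]
force: [-2.5, 0.0, 5.2]
opening: 0.0156
grip_force: 40.0
```

```bash
python3 - <<'E'
from h import *
s=pose()[2];print(s["opening"],s["position"],s["force"])
E
```

```text
0.01564977786252222 [ 0.62358225 -0.00098217  0.03371223] [-2.54951541  0.03049064  5.20970912]
```

drive_tool --plan '[{"dx": 0, "dy": 0, "dz": 0, "ax": 0, "ay": 0, "az": 0}, {"dx": 0, "dy": 0, "dz": 0, "ax": 0, "ay": 0, "az": 0}, {"dx": 0, "dy": 0, "dz": -1.5, "ax": 0, "ay": 0, "az": 0}, {"dx": 0, "dy": 0, "dz": -3.5, "ax": 0, "ay": 0, "az": 0}, {"dx": 0, "dy": 0, "dz": -5, "ax": 0, "ay": 0, "az": 0}]' --hand -0.3

```text
time_s: 36.08
position: [0.623, -0.001, 0.1344]
ee_rot: [-0.0, 1.0, 0.029, -0.001]
force: [0.7, -0.2, 0.0]
opening: 0.0326
grip_force: 0.0
```

```bash
python3 - <<'E'
from h import *
ribs(); print(pose()[0])
ys,xs=np.mgrid[:250,:560]
for n in("p1","p2","p3"):
    p,d,m=load(n);W=atdepth(m,np.c_[xs.ravel(),ys.ravel()],d[:250].ravel()).reshape(250,560,3)
    z=W[...,2];red=(p[:250,:,0]>90)&(p[:250,:,1]<70)
    for lo in(.035,.052):
        k,l,st,c=cv2.connectedComponentsWithStats((red&(z>lo)&(z<.075)).astype(np.uint8))
        for i in range(1,k):
            if st[i,4]>150:
                P=W[l==i];(cx,cy),(a,b),t=cv2.minAreaRect(P[:,:2].astype(np.float32))
                if a<b:a,b,t=b,a,t+90
                print(n,lo,np.round(c[i]),st[i,4],np.round([cx,cy,a,b],4),"z",np.round(np.percentile(P[:,2],[2,25,50,90]),4),round(t%180,1))
E
```

```text
[0.656 0.451 0.041] []; [0.612 0.304 0.04 ] []; [0.612 0.183 0.044] []; [ 0.603 -0.317  0.044] []; [ 0.602 -0.251  0.043] []; [0.502 0.366 0.035] []; [0.481 0.436 0.034] []; 
[ 0.62623163 -0.0011844   0.14206621]
p1 0.035 [298. 148.] 716 [ 0.6028 -0.1863  0.037   0.0141] z [0.0461 0.0582 0.0588 0.0598] 153.0
p1 0.052 [298. 148.] 698 [ 0.6029 -0.1862  0.037   0.0138] z [0.0563 0.0582 0.0588 0.0599] 153.1
p2 0.035 [ 44. 148.] 1439 [ 0.6027 -0.1852  0.0382  0.0151] z [0.0357 0.0457 0.0549 0.0594] 152.7
p2 0.035 [329. 168.] 652 [0.6202 0.0602 0.0372 0.0142] z [0.0562 0.0583 0.0588 0.0598] 161.2
p2 0.052 [ 37. 148.] 837 [ 0.603  -0.1853  0.0377  0.0151] z [0.0524 0.0567 0.0583 0.0596] 152.7
p2 0.052 [329. 168.] 650 [0.6203 0.0602 0.037  0.0142] z [0.0562 0.0583 0.0588 0.0598] 161.2
p3 0.035 [371. 163.] 632 [0.6165 0.3131 0.0373 0.0138] z [0.0564 0.0583 0.0589 0.06  ] 165.3
p3 0.035 [ 77. 167.] 1294 [0.6195 0.0613 0.0373 0.0152] z [0.0358 0.0454 0.056  0.0593] 161.3
p3 0.052 [371. 163.] 632 [0.6165 0.3131 0.0373 0.0138] z [0.0564 0.0583 0.0589 0.06  ] 165.3
p3 0.052 [ 71. 168.] 791 [0.6199 0.0612 0.0366 0.0152] z [0.0524 0.0569 0.0584 0.0596] 160.8
```

drive_tool --plan '[{"dx": 0, "dy": 0, "dz": 0, "ax": 0, "ay": 0, "az": -0.1835}, {"dx": 0, "dy": 0, "dz": 0, "ax": 0, "ay": 0, "az": -0.1835}, {"dx": 0, "dy": 0, "dz": 0, "ax": 0, "ay": 0, "az": -0.1835}, {"dx": 0, "dy": 0, "dz": 0, "ax": 0, "ay": 0, "az": -0.1835}, {"dx": 0, "dy": 0, "dz": 0, "ax": 0, "ay": 0, "az": -0.1835}]'

```text
time_s: 36.75
position: [0.6237, -0.001, 0.1342]
ee_rot: [0.0, 0.882, 0.471, 0.0]
force: [-0.1, -0.1, -0.4]
opening: 0.0328
grip_force: 0.0
```

drive_tool --plan '[{"dx": 0, "dy": 0, "dz": 0, "ax": 0, "ay": 0, "az": -0.1835}, {"dx": 0, "dy": 0, "dz": 0, "ax": 0, "ay": 0, "az": -0.1835}, {"dx": 0, "dy": 0, "dz": 0, "ax": 0, "ay": 0, "az": -0.1835}, {"dx": 0, "dy": 0, "dz": 0, "ax": 0, "ay": 0, "az": -0.1835}, {"dx": 0, "dy": 0, "dz": 0, "ax": 0, "ay": 0, "az": -0.1835}]'

```text
time_s: 37.38
position: [0.6237, -0.001, 0.1342]
ee_rot: [0.0, 0.582, 0.813, 0.0]
force: [0.2, 0.9, -0.4]
opening: 0.0323
grip_force: 0.0
```

drive_tool --plan '[{"dx": 0, "dy": 0, "dz": 0, "ax": 0, "ay": 0, "az": -0.1835}, {"dx": 0, "dy": 0, "dz": 0, "ax": 0, "ay": 0, "az": -0.1835}, {"dx": 0, "dy": 0, "dz": 0, "ax": 0, "ay": 0, "az": -0.1835}, {"dx": 0, "dy": 0, "dz": 0, "ax": 0, "ay": 0, "az": -0.1835}, {"dx": 0, "dy": 0, "dz": 0, "ax": 0, "ay": 0, "az": -0.1835}]'

```text
time_s: 38.0
position: [0.6237, -0.001, 0.1342]
ee_rot: [0.001, 0.162, 0.987, 0.0]
force: [0.0, 0.2, -0.2]
opening: 0.0327
grip_force: 0.0
```

```bash
python3 - <<'E'
from h import *
go(.6202,.0604,.09,np.radians(71.2))
E
```

```text
shift cm [2.3  5.7  4.42] az 0.003 q6 -1.322 t 38.0
```

drive_tool --plan '[{"dx": 1.15, "dy": 2.85, "dz": 2.2, "ax": 0, "ay": 0, "az": 0}, {"dx": 1.15, "dy": 2.85, "dz": 2.2, "ax": 0, "ay": 0, "az": 0}, {"dx": 0, "dy": 0, "dz": 0, "ax": 0, "ay": 0, "az": 0}, {"dx": 0, "dy": 0, "dz": 0, "ax": 0, "ay": 0, "az": 0}]'

```text
time_s: 38.5
position: [0.6209, 0.0598, 0.0904]
ee_rot: [0.001, 0.165, 0.986, 0.0]
force: [-0.3, -0.5, -0.1]
opening: 0.033
grip_force: 0.0
```

```bash
python3 - <<'E'
from h import *
go(.6202,.0604,.043,np.radians(71.2)); p,d,m=shot("k1","wrist")
cv2.imwrite("pics/k1.png",p[:,:,::-1])
E
```

```text
shift cm [0.09 0.03 4.74] az -0.003 q6 -1.218 t 38.5
```

View pics/k1.png

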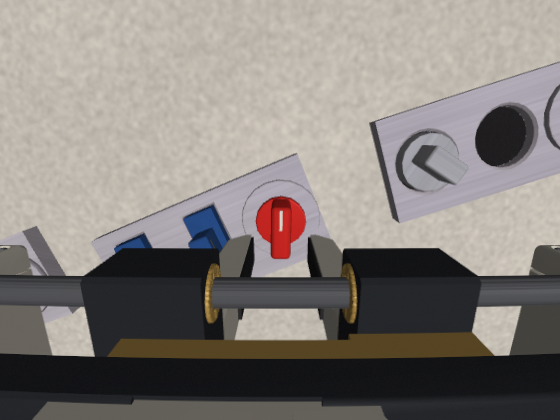

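The oblong plate's knob bar at (281,230) is aligned between the fingers. The blue caps at (205,230) and the steel cap at (430,160) sit flat in their pockets. Now grip and turn.

drive_tool --plan '[{"dx": 0.05, "dy": 0.03, "dz": 2.5, "ax": 0, "ay": 0, "az": 0}, {"dx": 0, "dy": 0, "dz": 2.2, "ax": 0, "ay": 0, "az": 0}, {"dx": 0, "dy": 0, "dz": 0, "ax": 0, "ay": 0, "az": 0}]'

```text
time_s: 38.92
position: [0.6195, 0.0599, 0.0419]
ee_rot: [-0.001, 0.165, 0.986, -0.0]
force: [-0.3, 0.7, 0.2]
opening: 0.0325
grip_force: 0.0
```

drive_tool --plan '[{"dx": 0, "dy": 0, "dz": 0, "ax": 0, "ay": 0, "az": 0}, {"dx": 0, "dy": 0, "dz": 0, "ax": 0, "ay": 0, "az": 0}, {"dx": 0, "dy": 0, "dz": 0, "ax": 0, "ay": 0, "az": 0}]' --hand -1

```text
time_s: 39.3
position: [0.6204, 0.0602, 0.0434]
ee_rot: [0.001, 0.165, 0.986, -0.0]
force: [-2.3, -5.0, 6.6]
opening: 0.0139
grip_force: 40.0
```

drive_tool --plan '[{"dx": 0, "dy": 0, "dz": 0, "ax": 0, "ay": 0, "az": 0.15}, {"dx": 0, "dy": 0, "dz": 0, "ax": 0, "ay": 0, "az": 0.15}, {"dx": 0, "dy": 0, "dz": 0, "ax": 0, "ay": 0, "az": 0.15}, {"dx": 0, "dy": 0, "dz": 0, "ax": 0, "ay": 0, "az": 0.15}]'

```text
time_s: 39.8
position: [0.6201, 0.0598, 0.0434]
ee_rot: [0.001, 0.451, 0.893, -0.001]
force: [-4.3, -7.4, 6.8]
opening: 0.0135
grip_force: 40.0
```

```bash
cat >> h.py <<'E'
def knob(target=None):
    p,T,s=pose();h=np.degrees(np.arctan2(T[1,1],T[0,1]))
    print("jaw",round(h,1),"pos",np.round(p,4),"F",np.round(s["force"],1),"M",np.round(s["wrist_torque"],2),"open",round(s["opening"],4),"q6",round(s["q"][5],3),"t",s["time_s"])
E
python3 -c "from h import *;knob()"
```

```text
jaw 36.4 pos [0.6201 0.0598 0.0434] F [-4.3 -7.4  6.8] M [-1.42  0.69  0.09] open 0.0135 q6 -0.612 t 39.8
```

drive_tool --plan '[{"dx": 0, "dy": 0, "dz": 0, "ax": 0, "ay": 0, "az": 0.17}, {"dx": 0, "dy": 0, "dz": 0, "ax": 0, "ay": 0, "az": 0.17}, {"dx": 0, "dy": 0, "dz": 0, "ax": 0, "ay": 0, "az": 0.17}, {"dx": 0, "dy": 0, "dz": 0, "ax": 0, "ay": 0, "az": 0.17}, {"dx": 0, "dy": 0, "dz": 0, "ax": 0, "ay": 0, "az": 0.17}]'

```text
time_s: 40.42
position: [0.6196, 0.0597, 0.0434]
ee_rot: [0.0, 0.779, 0.627, -0.001]
force: [-6.9, -8.9, 10.5]
opening: 0.0137
grip_force: 40.0
```

drive_tool --plan '[{"dx": 0, "dy": 0, "dz": 0, "ax": 0, "ay": 0, "az": 0.17}, {"dx": 0, "dy": 0, "dz": 0, "ax": 0, "ay": 0, "az": 0.17}, {"dx": 0, "dy": 0, "dz": 0, "ax": 0, "ay": 0, "az": 0.17}, {"dx": 0, "dy": 0, "dz": 0, "ax": 0, "ay": 0, "az": 0.17}, {"dx": 0, "dy": 0, "dz": 0, "ax": 0, "ay": 0, "az": 0}]'

```text
time_s: 41.05
position: [0.6193, 0.06, 0.0434]
ee_rot: [0.0, 0.943, 0.333, -0.001]
force: [-8.2, -6.1, 11.8]
opening: 0.0138
grip_force: 40.1
```

```bash
python3 -c "from h import *;knob()"
```

```text
jaw -51.1 pos [0.6193 0.06   0.0434] F [-8.2 -6.1 11.8] M [-1.2   1.58  0.45] open 0.0138 q6 0.915 t 41.05
```

drive_tool --plan '[{"dx": 0, "dy": 0, "dz": 0, "ax": 0, "ay": 0, "az": 0.1}, {"dx": 0, "dy": 0, "dz": 0, "ax": 0, "ay": 0, "az": 0.1}, {"dx": 0, "dy": 0, "dz": 0, "ax": 0, "ay": 0, "az": 0.1}, {"dx": 0, "dy": 0, "dz": 0, "ax": 0, "ay": 0, "az": 0}]'

```text
time_s: 41.55
position: [0.6205, 0.061, 0.0434]
ee_rot: [0.0, 0.982, 0.19, 0.001]
force: [-0.8, 1.1, 5.2]
opening: 0.0176
grip_force: 50.3
```

```bash
python3 -c "from h import *;knob()"
```

```text
jaw -68.1 pos [0.6205 0.061  0.0434] F [-0.8  1.1  5.2] M [0.03 0.38 1.27] open 0.0176 q6 1.213 t 41.55
```

drive_tool --plan '[{"dx": 0, "dy": 0, "dz": 0, "ax": 0, "ay": 0, "az": 0}, {"dx": 0, "dy": 0, "dz": 0, "ax": 0, "ay": 0, "az": 0}, {"dx": 0, "dy": 0, "dz": 0, "ax": 0, "ay": 0, "az": 0}, {"dx": 0, "dy": 0, "dz": -3, "ax": 0, "ay": 0, "az": 0}, {"dx": 0, "dy": 0, "dz": -4, "ax": 0, "ay": 0, "az": 0}]' --hand -0.2

```text
time_s: 42.18
position: [0.6193, 0.0608, 0.1122]
ee_rot: [-0.0, 0.982, 0.189, -0.001]
force: [0.1, -0.6, 0.8]
opening: 0.037
grip_force: 0.0
```

```bash
cat >> h.py <<'E'
def bar(n):
    p,d,m=shot(n,"wrist"); ys,xs=np.mgrid[:250,:560]
    W=atdepth(m,np.c_[xs.ravel(),ys.ravel()],d[:250].ravel()).reshape(250,560,3)
    z=W[...,2];red=(p[:250,:,0]>90)&(p[:250,:,1]<70)
    k,l,st,c=cv2.connectedComponentsWithStats((red&(z>.052)&(z<.075)).astype(np.uint8))
    for i in range(1,k):
        if st[i,4]>150:
            P=W[l==i];(cx,cy),(a,b),t=cv2.minAreaRect(P[:,:2].astype(np.float32))
            if a<b:a,b,t=b,a,t+90
            print("bar",np.round(c[i]),st[i,:4],np.round([cx,cy,a,b],4),round(t%180,1))
E
python3 -c "from h import *;knob();bar('k2');go(.6165,.3131,.12,np.radians(75.3))"
```

```text
jaw -68.2 pos [0.6193 0.0608 0.1122] F [ 0.1 -0.6  0.8] M [0.02 0.12 0.02] open 0.037 q6 1.214 t 42.175
bar [281. 225.] [266 200  31  49] [0.6205 0.0606 0.0378 0.014 ] 41.7
shift cm [  8.85 -23.62  -0.18] az 0.637 q6 1.214 t 42.225
```

drive_tool --plan '[{"dx": 1.77, "dy": -4.73, "dz": 0, "ax": 0, "ay": 0, "az": 0}, {"dx": 1.77, "dy": -4.73, "dz": 0, "ax": 0, "ay": 0, "az": 0}, {"dx": 1.77, "dy": -4.73, "dz": 0, "ax": 0, "ay": 0, "az": 0}, {"dx": 1.77, "dy": -4.73, "dz": 0, "ax": 0, "ay": 0, "az": 0}, {"dx": 1.77, "dy": -4.73, "dz": 0, "ax": 0, "ay": 0, "az": 0}]'

```text
time_s: 42.85
position: [0.6141, 0.3149, 0.1121]
ee_rot: [-0.0, 0.982, 0.189, 0.0]
force: [-0.0, -1.1, 0.3]
opening: 0.0372
grip_force: 0.0
```

drive_tool --plan '[{"dx": 0, "dy": 0, "dz": 0, "ax": 0, "ay": 0, "az": -0.179}, {"dx": 0, "dy": 0, "dz": 0, "ax": 0, "ay": 0, "az": -0.179}, {"dx": 0, "dy": 0, "dz": 0, "ax": 0, "ay": 0, "az": -0.179}, {"dx": 0, "dy": 0, "dz": 0, "ax": 0, "ay": 0, "az": -0.179}, {"dx": 0, "dy": 0, "dz": 0, "ax": 0, "ay": 0, "az": -0.179}]'

```text
time_s: 43.48
position: [0.6142, 0.3132, 0.112]
ee_rot: [-0.0, 0.802, 0.598, -0.0]
force: [1.3, -0.4, 0.2]
opening: 0.0373
grip_force: 0.0
```

drive_tool --plan '[{"dx": 0, "dy": 0, "dz": 0, "ax": 0, "ay": 0, "az": -0.179}, {"dx": 0, "dy": 0, "dz": 0, "ax": 0, "ay": 0, "az": -0.179}, {"dx": 0, "dy": 0, "dz": 0, "ax": 0, "ay": 0, "az": -0.179}, {"dx": 0, "dy": 0, "dz": 0, "ax": 0, "ay": 0, "az": -0.179}, {"dx": 0, "dy": 0, "dz": 0, "ax": 0, "ay": 0, "az": -0.179}]'

```text
time_s: 44.1
position: [0.6142, 0.3132, 0.112]
ee_rot: [-0.0, 0.464, 0.886, -0.0]
force: [-0.8, -0.1, 0.4]
opening: 0.037
grip_force: 0.0
```

drive_tool --plan '[{"dx": 0, "dy": 0, "dz": 0, "ax": 0, "ay": 0, "az": -0.179}, {"dx": 0, "dy": 0, "dz": 0, "ax": 0, "ay": 0, "az": -0.179}, {"dx": 0, "dy": 0, "dz": 0, "ax": 0, "ay": 0, "az": -0.179}, {"dx": 0, "dy": 0, "dz": 0, "ax": 0, "ay": 0, "az": -0.179}, {"dx": 0, "dy": 0, "dz": 0, "ax": 0, "ay": 0, "az": 0}]'

```text
time_s: 44.72
position: [0.6142, 0.3132, 0.112]
ee_rot: [-0.0, 0.128, 0.992, -0.0]
force: [-0.2, -1.0, 0.4]
opening: 0.0368
grip_force: 0.0
```

```bash
python3 -c "from h import *;knob();bar('k3');go(.6165,.3131,.043,np.radians(75.3))"
```

```text
jaw 75.3 pos [0.6142 0.3132 0.112 ] F [-0.2 -1.   0.4] M [-0.02 -0.04  0.03] open 0.0368 q6 -0.91 t 44.725
bar [281. 227.] [272 203  20  47] [0.6154 0.3137 0.0364 0.0139] 163.5
shift cm [-0.22  0.05  6.91] az -0.003 q6 -0.907 t 44.775
```

drive_tool --plan '[{"dx": -0.19, "dy": 0.02, "dz": 3.5, "ax": 0, "ay": 0, "az": 0}, {"dx": 0, "dy": 0, "dz": 3.4, "ax": 0, "ay": 0, "az": 0}, {"dx": 0, "dy": 0, "dz": 0, "ax": 0, "ay": 0, "az": 0}]'

```text
time_s: 45.15
position: [0.6153, 0.3126, 0.0414]
ee_rot: [-0.001, 0.129, 0.992, -0.001]
force: [0.6, 0.4, 0.4]
opening: 0.0372
grip_force: 0.0
```

drive_tool --plan '[{"dx": 0, "dy": 0, "dz": 0, "ax": 0, "ay": 0, "az": 0}, {"dx": 0, "dy": 0, "dz": 0, "ax": 0, "ay": 0, "az": 0}, {"dx": 0, "dy": 0, "dz": 0, "ax": 0, "ay": 0, "az": 0}]' --hand -1 --newtons 58

```text
time_s: 45.52
position: [0.6166, 0.3133, 0.0443]
ee_rot: [0.001, 0.128, 0.992, 0.001]
force: [-0.4, -0.3, 3.3]
opening: 0.014
grip_force: 58.0
```

drive_tool --plan '[{"dx": 0, "dy": 0, "dz": 0, "ax": 0, "ay": 0, "az": 0.17}, {"dx": 0, "dy": 0, "dz": 0, "ax": 0, "ay": 0, "az": 0.17}, {"dx": 0, "dy": 0, "dz": 0, "ax": 0, "ay": 0, "az": 0.17}, {"dx": 0, "dy": 0, "dz": 0, "ax": 0, "ay": 0, "az": 0.17}, {"dx": 0, "dy": 0, "dz": 0, "ax": 0, "ay": 0, "az": 0.17}]'

```text
time_s: 46.15
position: [0.6164, 0.313, 0.0443]
ee_rot: [0.0, 0.527, 0.85, 0.0]
force: [-2.5, -1.2, 4.3]
opening: 0.0135
grip_force: 58.0
```

drive_tool --plan '[{"dx": 0, "dy": 0, "dz": 0, "ax": 0, "ay": 0, "az": 0.17}, {"dx": 0, "dy": 0, "dz": 0, "ax": 0, "ay": 0, "az": 0.17}, {"dx": 0, "dy": 0, "dz": 0, "ax": 0, "ay": 0, "az": 0.17}, {"dx": 0, "dy": 0, "dz": 0, "ax": 0, "ay": 0, "az": 0.17}, {"dx": 0, "dy": 0, "dz": 0, "ax": 0, "ay": 0, "az": 0.17}]'

```text
time_s: 46.78
position: [0.616, 0.313, 0.0443]
ee_rot: [-0.0, 0.831, 0.557, -0.0]
force: [-4.7, -0.7, 5.7]
opening: 0.0134
grip_force: 58.0
```

drive_tool --plan '[{"dx": 0, "dy": 0, "dz": 0, "ax": 0, "ay": 0, "az": 0.17}, {"dx": 0, "dy": 0, "dz": 0, "ax": 0, "ay": 0, "az": 0.17}, {"dx": 0, "dy": 0, "dz": 0, "ax": 0, "ay": 0, "az": 0.1}, {"dx": 0, "dy": 0, "dz": 0, "ax": 0, "ay": 0, "az": 0}]'

```text
time_s: 47.28
position: [0.6158, 0.3131, 0.0443]
ee_rot: [-0.0, 0.932, 0.364, -0.0]
force: [-4.6, -1.4, 7.5]
opening: 0.0135
grip_force: 58.0
```

```bash
python3 -c "from h import *;knob()"
```

```text
jaw -47.3 pos [0.6158 0.3131 0.0443] F [-4.6 -1.4  7.5] M [-0.26  1.02 -0.02] open 0.0135 q6 1.229 t 47.275
```

drive_tool --plan '[{"dx": 0, "dy": 0, "dz": 0, "ax": 0, "ay": 0, "az": 0.12}, {"dx": 0, "dy": 0, "dz": 0, "ax": 0, "ay": 0, "az": 0.12}, {"dx": 0, "dy": 0, "dz": 0, "ax": 0, "ay": 0, "az": 0.12}, {"dx": 0, "dy": 0, "dz": 0, "ax": 0, "ay": 0, "az": 0}]'

```text
time_s: 47.78
position: [0.6157, 0.313, 0.0443]
ee_rot: [0.0, 0.981, 0.193, -0.0]
force: [-6.0, -2.1, 7.9]
opening: 0.0159
grip_force: 67.4
```

```bash
python3 -c "from h import *;knob()"
```

```text
jaw -67.8 pos [0.6157 0.313  0.0443] F [-6.  -2.1  7.9] M [-0.24  1.19  1.51] open 0.0159 q6 1.587 t 47.775
```

drive_tool --plan '[{"dx": 0, "dy": 0, "dz": 0, "ax": 0, "ay": 0, "az": 0}, {"dx": 0, "dy": 0, "dz": 0, "ax": 0, "ay": 0, "az": 0}, {"dx": 0, "dy": 0, "dz": 0, "ax": 0, "ay": 0, "az": 0}, {"dx": 0, "dy": 0, "dz": -3, "ax": 0, "ay": 0, "az": 0}, {"dx": 0, "dy": 0, "dz": -4, "ax": 0, "ay": 0, "az": 0}]' --hand -0.2

```text
time_s: 48.4
position: [0.6157, 0.3127, 0.1131]
ee_rot: [0.0, 0.981, 0.192, -0.001]
force: [-0.3, 0.2, 0.5]
opening: 0.0373
grip_force: 0.0
```

```bash
python3 -c "from h import *;knob();bar('k4');go(.6029,-.1863,.12,np.radians(63.1))"
```

```text
jaw -67.9 pos [0.6157 0.3127 0.1131] F [-0.3  0.2  0.5] M [-0.03  0.09  0.02] open 0.0373 q6 1.587 t 48.4
bar [280. 224.] [266 199  28  49] [0.6168 0.3135 0.0381 0.0137] 36.3
shift cm [-20.25  45.75  -0.16] az 0.856 q6 1.587 t 48.45
```

drive_tool --plan '[{"dx": -1.81, "dy": 4.71, "dz": 0, "ax": 0, "ay": 0, "az": 0}, {"dx": -1.81, "dy": 4.71, "dz": 0, "ax": 0, "ay": 0, "az": 0}, {"dx": -1.81, "dy": 4.71, "dz": 0, "ax": 0, "ay": 0, "az": 0}, {"dx": -1.81, "dy": 4.71, "dz": 0, "ax": 0, "ay": 0, "az": 0}, {"dx": -1.81, "dy": 4.71, "dz": 0, "ax": 0, "ay": 0, "az": 0}]'

```text
time_s: 49.08
position: [0.6211, 0.0591, 0.1133]
ee_rot: [0.0, 0.981, 0.192, 0.0]
force: [1.0, 0.0, -0.5]
opening: 0.0372
grip_force: 0.0
```

drive_tool --plan '[{"dx": 0, "dy": 0, "dz": 0, "ax": 0, "ay": 0, "az": -0.171}, {"dx": 0, "dy": 0, "dz": 0, "ax": 0, "ay": 0, "az": -0.171}, {"dx": 0, "dy": 0, "dz": 0, "ax": 0, "ay": 0, "az": 0}, {"dx": 0, "dy": 0, "dz": 0, "ax": 0, "ay": 0, "az": 0}]'

```text
time_s: 49.58
position: [0.6211, 0.0608, 0.1132]
ee_rot: [0.0, 0.935, 0.354, 0.0]
force: [-0.4, 0.1, 0.1]
opening: 0.0369
grip_force: 0.0
```

```bash
python3 -c "from h import *;bar('k5');go(.6204,.0605,.043,np.radians(-48.5))"
```

```text
bar [280. 226.] [271 202  19  48] [0.6211 0.0605 0.0368 0.0138] 41.2
shift cm [-0.08 -0.02  7.02] az 0.001 q6 0.869 t 49.625
```

drive_tool --plan '[{"dx": -0.06, "dy": 0, "dz": 3.5, "ax": 0, "ay": 0, "az": 0}, {"dx": 0, "dy": 0, "dz": 3.5, "ax": 0, "ay": 0, "az": 0}, {"dx": 0, "dy": 0, "dz": 0, "ax": 0, "ay": 0, "az": 0}]'

```text
time_s: 50.0
position: [0.6195, 0.0604, 0.0415]
ee_rot: [-0.001, 0.935, 0.355, -0.002]
force: [-0.2, 0.1, 0.1]
opening: 0.0373
grip_force: 0.0
```

drive_tool --plan '[{"dx": 0, "dy": 0, "dz": 0, "ax": 0, "ay": 0, "az": 0}, {"dx": 0, "dy": 0, "dz": 0, "ax": 0, "ay": 0, "az": 0}, {"dx": 0, "dy": 0, "dz": 0, "ax": 0, "ay": 0, "az": 0}]' --hand -1

```text
time_s: 50.38
position: [0.6205, 0.061, 0.0445]
ee_rot: [-0.001, 0.935, 0.356, 0.0]
force: [-0.2, 0.8, 6.7]
opening: 0.0136
grip_force: 58.0
```

drive_tool --plan '[{"dx": 0, "dy": 0, "dz": 0, "ax": 0, "ay": 0, "az": 0.1}, {"dx": 0, "dy": 0, "dz": 0, "ax": 0, "ay": 0, "az": 0.1}, {"dx": 0, "dy": 0, "dz": 0, "ax": 0, "ay": 0, "az": 0.1}, {"dx": 0, "dy": 0, "dz": 0, "ax": 0, "ay": 0, "az": 0}]'

```text
time_s: 50.88
position: [0.6197, 0.0603, 0.0444]
ee_rot: [0.0, 0.977, 0.214, -0.001]
force: [-9.1, -0.6, 11.0]
opening: 0.016
grip_force: 72.3
```

```bash
python3 -c "from h import *;knob()"
```

```text
jaw -65.3 pos [0.6197 0.0603 0.0444] F [-9.1 -0.6 11. ] M [-0.19  1.61  1.77] open 0.016 q6 1.164 t 50.875
```

drive_tool --plan '[{"dx": 0, "dy": 0, "dz": 0, "ax": 0, "ay": 0, "az": 0}, {"dx": 0, "dy": 0, "dz": 0, "ax": 0, "ay": 0, "az": 0}, {"dx": 0, "dy": 0, "dz": 0, "ax": 0, "ay": 0, "az": 0}, {"dx": 0, "dy": 0, "dz": -3, "ax": 0, "ay": 0, "az": 0}, {"dx": 0, "dy": 0, "dz": -4, "ax": 0, "ay": 0, "az": 0}]' --hand -0.2

```text
time_s: 51.5
position: [0.6201, 0.0602, 0.1133]
ee_rot: [-0.0, 0.977, 0.212, -0.001]
force: [-0.1, -0.8, 1.1]
opening: 0.0372
grip_force: 0.0
```

```bash
python3 -c "from h import *;knob();bar('k6');go(.6029,-.1863,.12,np.radians(63.1))"
```

```text
jaw -65.5 pos [0.6201 0.0602 0.1133] F [-0.1 -0.8  1.1] M [-0.03  0.17  0.01] open 0.0372 q6 1.165 t 51.5
bar [280. 226.] [266 200  28  50] [0.6203 0.0604 0.0382 0.014 ] 41.9
shift cm [-12.06  21.61  -0.08] az 0.898 q6 1.165 t 51.55
```

drive_tool --plan '[{"dx": -2.41, "dy": 4.32, "dz": 0, "ax": 0, "ay": 0, "az": 0}, {"dx": -2.41, "dy": 4.32, "dz": 0, "ax": 0, "ay": 0, "az": 0}, {"dx": -2.41, "dy": 4.32, "dz": 0, "ax": 0, "ay": 0, "az": 0}, {"dx": -2.41, "dy": 4.32, "dz": 0, "ax": 0, "ay": 0, "az": 0}, {"dx": -2.41, "dy": 4.32, "dz": 0, "ax": 0, "ay": 0, "az": 0}]'

```text
time_s: 52.18
position: [0.6005, -0.1879, 0.1133]
ee_rot: [0.0, 0.977, 0.212, 0.0]
force: [1.1, 0.1, -0.0]
opening: 0.0372
grip_force: 0.0
```

drive_tool --plan '[{"dx": 0, "dy": 0, "dz": 0, "ax": 0, "ay": 0, "az": -0.1726}, {"dx": 0, "dy": 0, "dz": 0, "ax": 0, "ay": 0, "az": -0.1726}, {"dx": 0, "dy": 0, "dz": 0, "ax": 0, "ay": 0, "az": -0.1726}, {"dx": 0, "dy": 0, "dz": 0, "ax": 0, "ay": 0, "az": -0.1726}, {"dx": 0, "dy": 0, "dz": 0, "ax": 0, "ay": 0, "az": -0.1726}]'

```text
time_s: 52.8
position: [0.6008, -0.1863, 0.1132]
ee_rot: [0.0, 0.797, 0.604, 0.0]
force: [-0.1, -0.2, -0.6]
opening: 0.0373
grip_force: 0.0
```

drive_tool --plan '[{"dx": 0, "dy": 0, "dz": 0, "ax": 0, "ay": 0, "az": -0.1726}, {"dx": 0, "dy": 0, "dz": 0, "ax": 0, "ay": 0, "az": -0.1726}, {"dx": 0, "dy": 0, "dz": 0, "ax": 0, "ay": 0, "az": -0.1726}, {"dx": 0, "dy": 0, "dz": 0, "ax": 0, "ay": 0, "az": -0.1726}, {"dx": 0, "dy": 0, "dz": 0, "ax": 0, "ay": 0, "az": -0.1726}]'

```text
time_s: 53.42
position: [0.6008, -0.1863, 0.1132]
ee_rot: [0.0, 0.471, 0.882, 0.0]
force: [0.1, 0.3, -0.4]
opening: 0.0374
grip_force: 0.0
```

drive_tool --plan '[{"dx": 0, "dy": 0, "dz": 0, "ax": 0, "ay": 0, "az": -0.1726}, {"dx": 0, "dy": 0, "dz": 0, "ax": 0, "ay": 0, "az": -0.1726}, {"dx": 0, "dy": 0, "dz": 0, "ax": 0, "ay": 0, "az": -0.1726}, {"dx": 0, "dy": 0, "dz": 0, "ax": 0, "ay": 0, "az": 0}]'

```text
time_s: 53.92
position: [0.6008, -0.1863, 0.1132]
ee_rot: [0.0, 0.233, 0.972, -0.0]
force: [0.1, 0.4, -0.3]
opening: 0.0374
grip_force: 0.0
```

```bash
python3 -c "from h import *;knob();bar('k7');go(.6029,-.1863,.043,np.radians(63.1))"
```

```text
jaw 63.0 pos [ 0.6008 -0.1863  0.1132] F [ 0.1  0.4 -0.3] M [ 0.    0.02 -0.05] open 0.0374 q6 -1.475 t 53.925
bar [281. 226.] [273 202  18  48] [ 0.6021 -0.186   0.037   0.0133] 153.4
shift cm [-0.19  0.09  7.02] az -0.004 q6 -1.472 t 53.975
```

drive_tool --plan '[{"dx": -0.17, "dy": 0.08, "dz": 3.5, "ax": 0, "ay": 0, "az": 0}, {"dx": 0, "dy": 0, "dz": 3.5, "ax": 0, "ay": 0, "az": 0}, {"dx": 0, "dy": 0, "dz": 0, "ax": 0, "ay": 0, "az": 0}]'

```text
time_s: 54.35
position: [0.6016, -0.1859, 0.0415]
ee_rot: [-0.002, 0.234, 0.972, 0.0]
force: [0.1, -0.5, 0.2]
opening: 0.0372
grip_force: 0.0
```

drive_tool --plan '[{"dx": 0, "dy": 0, "dz": 0, "ax": 0, "ay": 0, "az": 0}, {"dx": 0, "dy": 0, "dz": 0, "ax": 0, "ay": 0, "az": 0}, {"dx": 0, "dy": 0, "dz": 0, "ax": 0, "ay": 0, "az": 0}]' --hand -1

```text
time_s: 54.72
position: [0.603, -0.1865, 0.0444]
ee_rot: [0.001, 0.233, 0.973, -0.0]
force: [-1.2, 0.5, 4.9]
opening: 0.0137
grip_force: 58.0
```

drive_tool --plan '[{"dx": 0, "dy": 0, "dz": 0, "ax": 0, "ay": 0, "az": 0.17}, {"dx": 0, "dy": 0, "dz": 0, "ax": 0, "ay": 0, "az": 0.17}, {"dx": 0, "dy": 0, "dz": 0, "ax": 0, "ay": 0, "az": 0.17}, {"dx": 0, "dy": 0, "dz": 0, "ax": 0, "ay": 0, "az": 0.17}, {"dx": 0, "dy": 0, "dz": 0, "ax": 0, "ay": 0, "az": 0.17}]'

```text
time_s: 55.35
position: [0.6027, -0.1868, 0.0444]
ee_rot: [0.0, 0.615, 0.788, -0.0]
force: [-3.5, -2.5, 5.7]
opening: 0.0132
grip_force: 58.0
```

drive_tool --plan '[{"dx": 0, "dy": 0, "dz": 0, "ax": 0, "ay": 0, "az": 0.17}, {"dx": 0, "dy": 0, "dz": 0, "ax": 0, "ay": 0, "az": 0.17}, {"dx": 0, "dy": 0, "dz": 0, "ax": 0, "ay": 0, "az": 0.17}, {"dx": 0, "dy": 0, "dz": 0, "ax": 0, "ay": 0, "az": 0.17}, {"dx": 0, "dy": 0, "dz": 0, "ax": 0, "ay": 0, "az": 0.17}]'

```text
time_s: 55.98
position: [0.6022, -0.1867, 0.0443]
ee_rot: [0.0, 0.885, 0.465, -0.0]
force: [-6.5, -2.0, 8.6]
opening: 0.0135
grip_force: 58.0
```

drive_tool --plan '[{"dx": 0, "dy": 0, "dz": 0, "ax": 0, "ay": 0, "az": 0.17}, {"dx": 0, "dy": 0, "dz": 0, "ax": 0, "ay": 0, "az": 0.12}, {"dx": 0, "dy": 0, "dz": 0, "ax": 0, "ay": 0, "az": 0.12}, {"dx": 0, "dy": 0, "dz": 0, "ax": 0, "ay": 0, "az": 0.12}, {"dx": 0, "dy": 0, "dz": 0, "ax": 0, "ay": 0, "az": 0}]'

```text
time_s: 56.6
position: [0.6019, -0.1868, 0.0443]
ee_rot: [0.0, 0.976, 0.22, -0.001]
force: [-7.4, -2.1, 8.4]
opening: 0.0153
grip_force: 62.9
```

```bash
python3 -c "from h import *;knob()"
```

```text
jaw -64.6 pos [ 0.6019 -0.1868  0.0443] F [-7.4 -2.1  8.4] M [-0.39  1.44  1.19] open 0.0153 q6 0.756 t 56.6
```

drive_tool --plan '[{"dx": 0, "dy": 0, "dz": 0, "ax": 0, "ay": 0, "az": 0}, {"dx": 0, "dy": 0, "dz": 0, "ax": 0, "ay": 0, "az": 0}, {"dx": 0, "dy": 0, "dz": 0, "ax": 0, "ay": 0, "az": 0}, {"dx": 0, "dy": 0, "dz": -3, "ax": 0, "ay": 0, "az": 0}, {"dx": 0, "dy": 0, "dz": -4, "ax": 0, "ay": 0, "az": 0}]' --hand -0.2

```text
time_s: 57.22
position: [0.6021, -0.186, 0.1132]
ee_rot: [-0.001, 0.976, 0.219, -0.001]
force: [0.2, -0.0, 0.9]
opening: 0.0371
grip_force: 0.0
```

```bash
python3 - <<'E'
from h import *
knob();bar('k8');ribs()
p,d,m=load("w1");ys,xs=np.mgrid[:250,:560]
W=atdepth(m,np.c_[xs.ravel(),ys.ravel()],d[:250].ravel()).reshape(250,560,3)
# treadle paddle corners in w1 (800x600 view px): (510,167),(611,140),(613,303),(530,325)
for c in [(510,167),(611,140),(613,303),(530,325),(563,180),(560,200),(565,230),(570,270),(572,305)]:
    u,v=int(c[0]*.7),int(c[1]*.7); print(c,np.round(W[v,u],4),p[v,u])
E
```

```text
jaw -64.7 pos [ 0.6021 -0.186   0.1132] F [ 0.2 -0.   0.9] M [-0.05  0.11  0.01] open 0.0371 q6 0.755 t 57.225
bar [281. 225.] [268 199  26  50] [ 0.6033 -0.1864  0.0384  0.0138] 38.5
[0.657 0.452 0.041] []; [ 0.625 -0.069  0.044] []; [ 0.62  -0.003  0.044] []; [0.612 0.182 0.044] []; [0.502 0.366 0.034] []; [0.482 0.436 0.034] []; 
(510, 167) [0.3954 0.3467 0.0571] [47 48 50]
(611, 140) [0.3812 0.4021 0.0598] [80 77 75]
(613, 303) [0.4848 0.4322 0.0271] [151 149 154]
(530, 325) [0.4975 0.3719 0.036 ] [166 169 176]
(563, 180) [0.4024 0.378  0.057 ] [29 28 29]
(560, 200) [0.4146 0.3791 0.0523] [29 29 30]
(565, 230) [0.4329 0.3856 0.0463] [27 26 27]
(570, 270) [0.4594 0.3946 0.039 ] [28 28 29]
(572, 305) [0.4853 0.4021 0.0289] [28 27 29]
```

All three knobs are at their stops. Now the treadle: pad at about (0.415, 0.381), z 0.052.

drive_tool --plan '[{"dx": 0.727, "dy": -5.926, "dz": 0, "ax": 0, "ay": 0, "az": 0}, {"dx": 0.727, "dy": -5.926, "dz": 0, "ax": 0, "ay": 0, "az": 0}, {"dx": 0.727, "dy": -5.926, "dz": 0, "ax": 0, "ay": 0, "az": 0}, {"dx": 0.727, "dy": -5.926, "dz": 0, "ax": 0, "ay": 0, "az": 0}, {"dx": 0.727, "dy": -5.926, "dz": 0, "ax": 0, "ay": 0, "az": 0}]' --hand -1 --newtons 20

```text
time_s: 57.95
position: [0.5077, 0.0988, 0.1128]
ee_rot: [-0.0, 0.976, 0.219, -0.0]
force: [1.2, 0.9, 0.1]
opening: 0.0006
grip_force: 0.0
```

drive_tool --plan '[{"dx": 0.727, "dy": -5.926, "dz": 0, "ax": 0, "ay": 0, "az": 0}, {"dx": 0.727, "dy": -5.926, "dz": 0, "ax": 0, "ay": 0, "az": 0}, {"dx": 0.727, "dy": -5.926, "dz": 0, "ax": 0, "ay": 0, "az": 0}, {"dx": 0.727, "dy": -5.926, "dz": 0, "ax": 0, "ay": 0, "az": 0}, {"dx": 0.727, "dy": -5.926, "dz": 0, "ax": 0, "ay": 0, "az": 0}]'

```text
time_s: 58.58
position: [0.4137, 0.3822, 0.1128]
ee_rot: [0.0, 0.976, 0.219, -0.0]
force: [0.4, 0.5, -0.0]
opening: 0.0006
grip_force: 0.0
```

drive_tool --plan '[{"dx": 0, "dy": 0, "dz": 0, "ax": 0, "ay": 0, "az": 0.095}, {"dx": 0, "dy": 0, "dz": 0, "ax": 0, "ay": 0, "az": 0.095}, {"dx": 0, "dy": 0, "dz": 0, "ax": 0, "ay": 0, "az": 0}]'

```text
time_s: 58.95
position: [0.4145, 0.3804, 0.1127]
ee_rot: [0.0, 0.992, 0.126, -0.0]
force: [0.1, 0.5, 0.1]
opening: 0.0004
grip_force: 0.0
```

```bash
python3 - <<'E'
from h import *
knob(); go(.4147,.381,.063); p,d,m=shot("t1","wrist")
print(proj(m,[[.4147,.381,.052],[.388,.374,.058]]))
E
```

```text
jaw -75.5 pos [0.4145 0.3804 0.1127] F [0.1 0.5 0.1] M [-0.    0.18 -0.  ] open 0.0004 q6 1.978 t 58.95
shift cm [ 0.04 -0.05  4.97] az 0 q6 1.978 t 58.95
[[279.2807621  224.12886105]
 [279.40272707 260.00169917]]
```

View pics/t1.png

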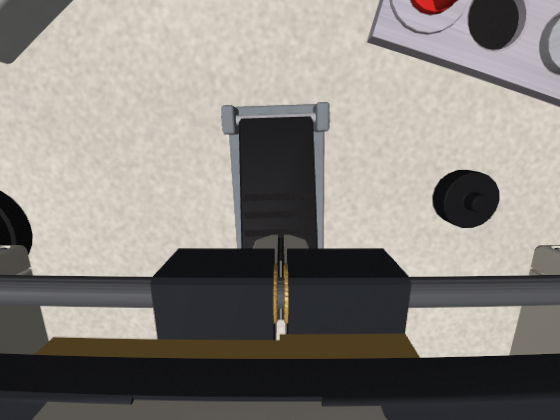

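The treadle lies centred under the closed fingers at (280,240), with its hinge at row 110. Pressing.

drive_tool --plan '[{"dx": 0, "dy": 0, "dz": 3, "ax": 0, "ay": 0, "az": 0}, {"dx": 0, "dy": 0, "dz": 1.8, "ax": 0, "ay": 0, "az": 0}, {"dx": 0, "dy": 0, "dz": 0, "ax": 0, "ay": 0, "az": 0}]'

```text
time_s: 59.38
position: [0.4147, 0.3802, 0.0644]
ee_rot: [0.0, 0.992, 0.126, -0.001]
force: [-0.2, -0.6, 0.3]
opening: 0.0007
grip_force: 0.0
```

drive_tool --plan '[{"dx": 0, "dy": 0, "dz": 0.6, "ax": 0, "ay": 0, "az": 0}, {"dx": 0, "dy": 0, "dz": 0.6, "ax": 0, "ay": 0, "az": 0}, {"dx": 0, "dy": 0, "dz": 0.5, "ax": 0, "ay": 0, "az": 0}, {"dx": 0, "dy": 0, "dz": 0, "ax": 0, "ay": 0, "az": 0}]'

```text
time_s: 59.88
position: [0.4146, 0.3805, 0.0485]
ee_rot: [-0.0, 0.992, 0.126, -0.0]
force: [-3.3, -1.9, 5.6]
opening: 0.0006
grip_force: 3.0
```

drive_tool --plan '[{"dx": 0, "dy": 0, "dz": 0.3, "ax": 0, "ay": 0, "az": 0}, {"dx": 0, "dy": 0, "dz": 0.3, "ax": 0, "ay": 0, "az": 0}, {"dx": 0, "dy": 0, "dz": 0, "ax": 0, "ay": 0, "az": 0}]'

```text
time_s: 60.25
position: [0.4143, 0.3804, 0.0426]
ee_rot: [0.0, 0.992, 0.126, -0.0]
force: [-4.5, -0.4, 7.0]
opening: 0.0003
grip_force: 3.6
```

drive_tool --plan '[{"dx": 0, "dy": 0, "dz": 0.3, "ax": 0, "ay": 0, "az": 0}, {"dx": 0, "dy": 0, "dz": 0.2, "ax": 0, "ay": 0, "az": 0}, {"dx": 0, "dy": 0, "dz": 0, "ax": 0, "ay": 0, "az": 0}]'

```text
time_s: 60.62
position: [0.4141, 0.3804, 0.0379]
ee_rot: [0.0, 0.992, 0.126, -0.001]
force: [-6.1, -2.5, 9.6]
opening: 0.0005
grip_force: 4.9
```

drive_tool --plan '[{"dx": 0, "dy": 0, "dz": 0.2, "ax": 0, "ay": 0, "az": 0}, {"dx": 0, "dy": 0, "dz": 0, "ax": 0, "ay": 0, "az": 0}, {"dx": 0, "dy": 0, "dz": 0, "ax": 0, "ay": 0, "az": 0}]'

```text
time_s: 61.0
position: [0.4142, 0.3805, 0.0373]
ee_rot: [0.0, 0.992, 0.126, -0.001]
force: [-10.5, -7.6, 29.2]
opening: 0.0006
grip_force: 14.4
```

drive_tool --plan '[{"dx": 0, "dy": 0, "dz": 0.2, "ax": 0, "ay": 0, "az": 0}, {"dx": 0, "dy": 0, "dz": 0, "ax": 0, "ay": 0, "az": 0}, {"dx": 0, "dy": 0, "dz": 0, "ax": 0, "ay": 0, "az": 0}]'

```text
time_s: 61.38
position: [0.4142, 0.3805, 0.0367]
ee_rot: [0.0, 0.992, 0.126, -0.0]
force: [-17.6, -11.4, 49.0]
opening: 0.0007
grip_force: 24.0
```

At the stop. I'll ease the force, hold, then release.

drive_tool --plan '[{"dx": 0, "dy": 0, "dz": -0.22, "ax": 0, "ay": 0, "az": 0}, {"dx": 0, "dy": 0, "dz": 0, "ax": 0, "ay": 0, "az": 0}, {"dx": 0, "dy": 0, "dz": 0, "ax": 0, "ay": 0, "az": 0}, {"dx": 0, "dy": 0, "dz": 0, "ax": 0, "ay": 0, "az": 0}, {"dx": 0, "dy": 0, "dz": 0, "ax": 0, "ay": 0, "az": 0}]'

```text
time_s: 62.0
position: [0.4142, 0.3804, 0.0373]
ee_rot: [0.0, 0.992, 0.126, -0.001]
force: [-11.0, -6.1, 27.6]
opening: 0.0008
grip_force: 13.4
```

drive_tool --plan '[{"dx": 0, "dy": 0, "dz": 0, "ax": 0, "ay": 0, "az": 0}, {"dx": 0, "dy": 0, "dz": 0, "ax": 0, "ay": 0, "az": 0}, {"dx": 0, "dy": 0, "dz": 0, "ax": 0, "ay": 0, "az": 0}, {"dx": 0, "dy": 0, "dz": 0, "ax": 0, "ay": 0, "az": 0}]'

```text
time_s: 62.5
position: [0.4142, 0.3805, 0.0373]
ee_rot: [0.0, 0.992, 0.126, -0.001]
force: [-10.9, -6.1, 26.8]
opening: 0.0007
grip_force: 13.4
```

drive_tool --plan '[{"dx": 0, "dy": 0, "dz": -1, "ax": 0, "ay": 0, "az": 0}, {"dx": 0, "dy": 0, "dz": -1.5, "ax": 0, "ay": 0, "az": 0}, {"dx": 0, "dy": 0, "dz": -3, "ax": 0, "ay": 0, "az": 0}, {"dx": 0, "dy": 0, "dz": -5, "ax": 0, "ay": 0, "az": 0}, {"dx": -4, "dy": 0, "dz": -4, "ax": 0, "ay": 0, "az": 0}]'

```text
time_s: 63.12
position: [0.3769, 0.3707, 0.1825]
ee_rot: [-0.001, 0.992, 0.125, 0.001]
force: [-0.7, 0.7, 0.7]
opening: 0.0005
grip_force: 0.0
```

drive_tool --plan '[{"dx": -4, "dy": -2, "dz": -2, "ax": 0, "ay": 0, "az": 0}, {"dx": -4, "dy": -2, "dz": 0, "ax": 0, "ay": 0, "az": 0}, {"dx": 0, "dy": 0, "dz": 0, "ax": 0, "ay": 0, "az": 0}, {"dx": 0, "dy": 0, "dz": 0, "ax": 0, "ay": 0, "az": 0}]'

```text
time_s: 63.62
position: [0.289, 0.3892, 0.2006]
ee_rot: [0.0, 0.992, 0.126, 0.0]
force: [0.2, -0.5, 0.0]
opening: 0.0007
grip_force: 0.0
```

```bash
python3 - <<'E'
from h import *
ribs(); a,_,_=shot("f1","top"); b,_,_=shot("f2","scene")
cv2.imwrite("pics/fin.png",np.vstack([cv2.resize(a[100:330,90:460],(800,497),interpolation=cv2.INTER_CUBIC)])[:,:,::-1]); print(pose()[0])
E
```

```text
[0.656 0.452 0.042] []; [ 0.625 -0.069  0.044] []; [ 0.619 -0.002  0.044] []; [0.612 0.183 0.044] []; [ 0.603 -0.317  0.043] []; [ 0.602 -0.25   0.043] []; [0.503 0.366 0.034] []; [0.482 0.436 0.034] []; 
[0.28939295 0.38904244 0.20026898]
```

View pics/fin.png

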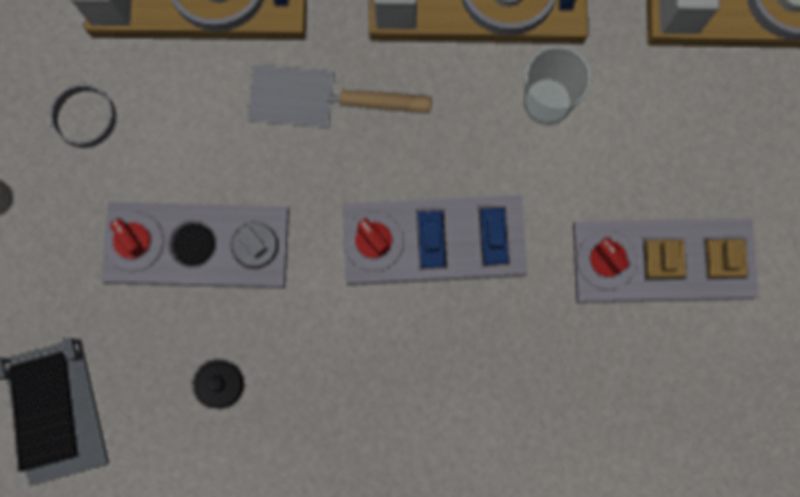

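The final view shows all five caps flat in their pockets, the knobs turned, the treadle up, and the weight and beaker untouched.

```bash
python3 -c "from bench import bot;print(bot.hand_in())"
```

```text
the job is handed in; nothing more can be done
None
```

The job is handed in: all five caps present are seated in their pockets, all three lock knobs are at their end stops, and the treadle was pressed to its stop, held and released, with the weight and beaker untouched. While finding the treadle stop, the closed fingertips briefly pressed with about 49 N before I eased off to about 27 N for the hold; I don't know whether that counts against the 40 N limit for the arm and gripper body.

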